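# Put the lenses away in the dry cabinet and renew its drying canister

### The job

Pull the slope-front lens cabinet's flap fully down; take the used drying canister out of the small compartment at its left end (left as the robot sees it) and stand it in the small wooden tray, then stand the fresh canister in its place and every lens that is out on the desk upright on the floor of the large compartment. When all are in, push the flap back up until it is fully shut, and only then turn the knob of the peak-humidity dial back to its zero stop. Leave everything else on the desk where it is.

Things in the scene. Friction and masses are not known exactly. Their poses are not given: they have to be found in the camera images.
- cabinet: fixed mahogany slope-front cabinet, 141 mm deep (x), 306 wide (y); origin at the centre of its underside; flap on its -x side, towards the robot; +y is its left as the robot sees it. Walls 8 mm: front lip's top at z = 42 mm, back wall's at 134, sides sloping from 41 (front) to 139 (back). No roof: open from above once the flap is down. Inner floor at z = 12 mm, x -62.5 to +62.5, y -145 to +145
- flap (a joint): the flap's bottom hinge: 0 = shut, sloping up and back at 35 degrees from the hinge with its upper edge over the back wall; grows as it swings up, over and down towards the robot, to 1.92 rad = fully down (stopped 35 degrees above level). Elevation above the cabinet's +x: 0.611 + joint value. A friction hinge: it stays where it is left; 2 to 4 N at the handle
- flap_handle (a point): centre of the flap's handle: a round brass bar, 10 mm in diameter, 120 mm long, parallel to the cabinet's y axis, with a bracket at each end; its axis is 188 mm from the hinge and 30 mm beyond the flap's upper edge (flap 9 mm thick), so it can be pinched from above and turns between the pads. Site's x axis: from the hinge to the bar
- flap_hinge (a point): middle of the flap's hinge line, at cabinet x = -66.5 mm, z = 50 mm; the hinge line is parallel to the cabinet's y axis
- left_floor (a point): centre of the left (canister) compartment's floor, at cabinet x = 0, y = 102.5 mm; axes as the cabinet's. The compartment is 85 mm wide (y) and 125 deep; a divider 5 mm thick and 25 mm high parts it from the large one
- large_floor (a point): centre of the large (lens) compartment's floor, at cabinet x = 0, y = -45 mm; axes as the cabinet's. The compartment is 200 mm wide (y) and 125 deep (x). Headroom under the shut flap: about 78 mm above this point, 0.7 mm less per mm towards the front
- dial: fixed peak-humidity dial: a low round wooden drum 84 mm in diameter and 44 mm tall with a brass rim and an ivory scale on top; origin at the centre of its underside
- peak_knob (a joint): the dial's reset knob with the peak pointer, axis vertical: 0 = against the zero stop, grows clockwise seen from above (up to 4.4 rad); so turn it counter-clockwise, seen from above, to bring it to zero. Light friction (0.03 N m); it stays where it is left
- knob_grip (a point): on the knob's axis at the height to grip, 74 mm above the desk: the knob's upper part is a brass bar 36 mm long (along this point's x axis), 12 mm thick (along its y axis), from 9 mm above the drum's scale to 84 mm above the desk. The point turns with the knob; the black pointer is at its -x end
- tray: fixed shallow wooden tray 100 x 100 x 18 mm, walls and floor 5 mm thick, empty at the start; origin at the centre of its underside
- used_canister: the used aluminium drying canister: a tin 42 mm in diameter and 30 mm tall, with a round gripping knob on top, 18 mm in diameter, between 36 and 56 mm above its underside; 60 to 130 g; origin at the centre of its underside, z up. Stands in the cabinet's left compartment at the start
- fresh_canister: the fresh aluminium drying canister: a tin 42 mm in diameter and 30 mm tall, with a round gripping knob on top, 18 mm in diameter, between 36 and 56 mm above its underside; 60 to 130 g; origin at the centre of its underside, z up. Stands on the desk among the lenses at the start; looks like the used one
- lens_a: middle-sized camera lens, a plain black cylinder 40 mm in diameter and 40 mm tall with a grooved grip and an aluminium foot, standing upright on the desk at the start; origin at the centre of its underside, z up its axis; 80 to 220 g. May be absent
- lens_b: largest camera lens, a plain black cylinder 44 mm in diameter and 42 mm tall with a grooved grip and an aluminium foot, standing upright on the desk at the start; origin at the centre of its underside, z up its axis; 80 to 220 g. May be absent
- lens_c: smallest camera lens, a plain black cylinder 36 mm in diameter and 36 mm tall with a grooved grip and an aluminium foot, standing upright on the desk at the start; origin at the centre of its underside, z up its axis; 80 to 220 g. May be absent
- pen_cup: wooden pen cup 60 mm wide, 85 mm tall with pens standing to 145 mm, origin under its centre; bystander
- loupe: flat brass loupe, a disc 28 mm wide and 14 mm tall, lying among the lenses, origin under its centre; bystander
There are look-alikes about, which are no part of the job. What is shaped like the fresh_canister but orange or pink is not meant. What is shaped like the lens_c but pink is not meant.

How it is judged:
By the outcome, as a careful person would: the job done as asked, in the order asked, and still so for the second after the job is handed in, with the robot touching nothing.
Of lens_a, lens_b, lens_c only 1 to 3 are there at a start; the rules pass over those that are not, and their reading is None.
At some moment in a run one of lens_a, lens_b, lens_c may be knocked a few centimetres aside while the robot is not near it.
It also fails if it takes over 210 s, if anything falls off the work surface, if the arm or the gripper's body presses on something with over 40 N, if the wrist force passes 120 N, or if a joint passes its speed limit or range.

### The arm

A 6-joint arm with a two-finger parallel gripper is mounted at the origin on the work surface. World frame = base frame: x ahead of the robot, y to its left, z up, the work surface at z = 0. Lengths are in mm, angles in degrees, forces in N, time in s.
With the tool pointing down it reaches from about 300 to 875 mm from the base axis. Payload 6.4 kg.
Tool frame: the origin (TCP) lies at the very end of the fingers, on their centre line; the grasp point (between the pads) lies 19 mm behind it; z points along the fingers, y is the line along which they close (so a half turn about z gives the same grasp; the last joint's range is limited). The gripper opens to 85 mm and grips with 20 to 120 N. Pads are 22 mm wide; open, the fingers measure 114 mm over their backs; the gripper's body (76 mm by 85 mm) begins 54 mm behind the grasp point. The pads swing forward as they close: fully open they stand 13 mm farther back than shut.
Start: joints at [-85.617, 10.359, 92.074, -0, 77.567, -11.82], TCP at [160.467, -552.17, 202.488] pointing down, gripper open.
Joint ranges: [-171.53, 171.53], [-51.25, 118.39], [17.06, 147.69], [-65.23, 245.23], [0, 150.52], [-178.68, 178.68]. Speed limits (degrees/s): [147.25, 147.25, 172.46, 180, 180, 180].

### API

Orientations are given as [roll, pitch, yaw] about the fixed x, y, z axes, in that order (R = Rz(yaw) Ry(pitch) Rx(roll)).
In Python, from cell import read_state, grab_frame, calibration, sign_off, cut_out gives the robot as it stands.
- The arm moves only by the tool send_rows, never from a script. Its argument "steps" is a list of rows, each an object of numbers: "dx", "dy", "dz": the shift along the world's x, y, z in cm; "wx", "wy", "wz": the turn, a rotation vector about the world's x, y, z in degrees; "fingers": the opening, from 0 (shut) to 1 (fully open). A call has 1 to 8 rows; each row shifts and turns the commanded pose from where the row before left it; what a row does not reach is not made up. A row lasts 1/8 s, in which the tool goes at most 62.5 mm and 10.7 degrees, less where a joint would pass 70% of its speed; a pose out of reach is approached as far as the arm can. A call with a gripper value outside its range is refused whole. The fingers move at their own pace and stop on an object; "newtons" is the grip in N (left out, the last holds). Time passes only in rows, so rows that do not move let the fingers close. It gives the time, the measured TCP pose, the force, the opening and the grip force at its end, in the units of the state.
- read_state(): the state, without advancing time (a new reading comes with each control period).
- grab_frame(name): name is "side" or "top"; returns the picture (400x640x3 uint8, blue, green, red); there is no depth.
- calibration(name): a dict with "mtx" (3x3 intrinsics, pixels), "R" (3x3) and "t" (3): a world point X has camera coordinates R X + t. Camera axes: x right, y down, z forward; pixel columns grow to the right and rows downward; lengths in mm; the calibration is good to about 2 mm. A picture is of the moment at which its call begins. calibration takes no time and is no camera call.
- sign_off(): hands the job in; it is judged then, once.
Trained networks look in the newest picture that a camera, given by its name, has taken for a name from the list of things; names that differ only in an ending like _2 or _b are one class to them, and where a whole thing is asked for, a point or a joint stands for the part that bears it (a point fixed in the world has none). Each returns a list of dicts, best first, with "conf" (0 to 1); they miss things now and then, are a little off and sometimes report something else, mostly with a low value. They report only what shows in the picture. A call takes as long as a camera call. They do not tell look-alikes from the thing itself.
- cut_out(camera, query): "pixels" (400x640 bool, what is visible of it) and "extent" ([left, top, right, bottom] in pixels, round what is visible of it).
The state is a dict: "time": time; "joints": joint angles; "joint_velocities": joint speeds; "tau": joint torques, N m; "position": TCP position; "tool_rot": TCP orientation; "force": force on the tool from outside, world axes, zero at the start; "ft_torque": the same for the moment, N m; "grip_width": finger opening in mm; "finger_force": force on a finger pad.
Only numpy, scipy, OpenCV 4.12 (cv2) and the standard library are available. Lean on these libraries where they do the work, as an engineer would, in place of code of your own. Each camera call takes 0.05 s, during which the arm holds its last target. There are 200 camera calls.

## Working session

There is one attempt and no reset: what is moved stays moved. The work goes in short steps, Python scripts to look and compute and a tool call to move; the robot and the scene stay as the last step left them, time stands still between calls to the robot, and variables do not carry over. Pictures are saved under pics/ and viewed, at most 14 in all, crops included, and the job is handed in when it is done.

Besides the shell and the picture viewer there is one more tool, called after ">>>" in YAML: its name, and indented under it one key for each argument. send_rows: Moves the arm, as the interface text tells. Its arguments: {"type":"object","properties":{"steps":{"type":"array","items":{"type":"object","properties":{"dx":{"type":"number"},"dy":{"type":"number"},"dz":{"type":"number"},"wx":{"type":"number"},"wy":{"type":"number"},"wz":{"type":"number"},"fingers":{"type":"number"}}}},"newtons":{"type":"number"}},"required":["steps"]}

```bash
mkdir -p pics
cat > h.py <<'E'
import numpy as np, cv2
from cell import read_state, grab_frame, calibration, sign_off, cut_out
def proj(cam,X):
    c=calibration(cam);p=np.array(c["mtx"])@(np.array(c["R"])@np.array(X,float)+np.array(c["t"]).ravel());return p[:2]/p[2]
def at_z(cam,uv,z):
    c=calibration(cam);R=np.array(c["R"]);t=np.array(c["t"]).ravel()
    d=R.T@np.linalg.inv(np.array(c["mtx"]))@np.array([uv[0],uv[1],1.]);o=-R.T@t
    return o+d*(z-o[2])/d[2]
E
python3 - <<'E'
from h import *
for n in("top","side"):
    f=grab_frame(n);cv2.imwrite(f"pics/{n}0.png",f)
    c=calibration(n);print(n,np.round(-np.array(c["R"]).T@np.array(c["t"]).ravel()),np.round(c["mtx"],0).tolist(),np.round(c["R"],2).tolist())
s=read_state();print(s["time"],s["position"],s["tool_rot"],s["grip_width"])
E
```

```text
top [ 346.  -31. 1187.] [[387.0, 0.0, 325.0], [0.0, 387.0, 197.0], [0.0, 0.0, 1.0]] [[0.08, -1.0, 0.01], [-0.97, -0.08, -0.23], [0.23, 0.01, -0.97]]
side [ 271. -841.  847.] [[439.0, 0.0, 315.0], [0.0, 439.0, 203.0], [0.0, 0.0, 1.0]] [[0.93, -0.36, -0.01], [-0.23, -0.59, -0.77], [0.27, 0.72, -0.64]]
0.1 [ 160.40261831 -551.62274822  201.68722908] [-1.79913108e+02 -1.65825131e-02  1.62005734e+01] 85.33811848654561
```

View pics/top0.png

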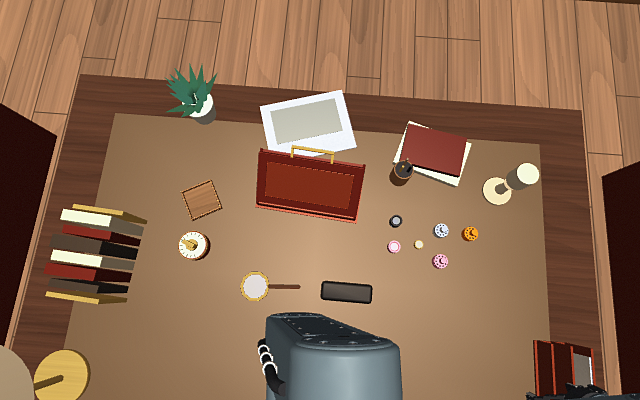

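View pics/side0.png

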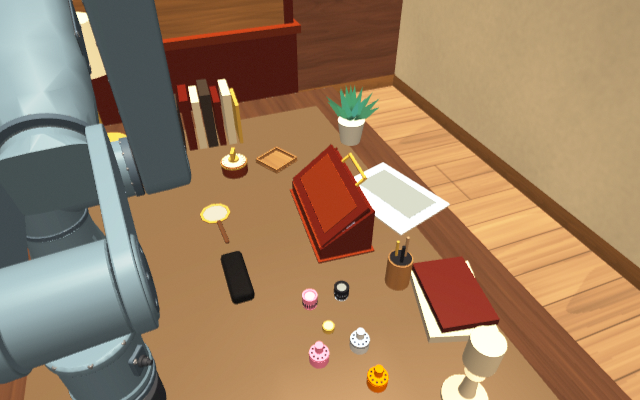

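Run:
```python
from h import *
import pickle
out={}
for cam in("top","side"):
    f=grab_frame(cam)
    for q in("cabinet","flap","flap_handle","dial","peak_knob","tray","fresh_canister","lens_a","loupe","pen_cup"):
        r=[x for x in cut_out(cam,q) if x["conf"]>.2]; out[cam,q]=r
        for x in r[:6]:
            m=x["pixels"];v,u=np.nonzero(m);print(cam,q,round(x["conf"],2),np.round(x["extent"],0).tolist(),len(u),np.round([u.mean(),v.mean()],1), np.round(at_z(cam,(u.mean(),v.mean()),20))[:2],f[m].mean(0).round())
pickle.dump(out,open("m.pkl","wb"))
t=cv2.resize(cv2.imread("pics/top0.png")[200:275,370:490],None,fx=6,fy=6,interpolation=2)
s=cv2.resize(cv2.imread("pics/side0.png")[275:395,290:410],None,fx=3.7,fy=3.7,interpolation=2)
h=max(t.shape[0],s.shape[0]);
cv2.imwrite("pics/c0.png",cv2.resize(np.hstack([cv2.copyMakeBorder(a,0,h-a.shape[0],0,0,0) for a in(t,s)]),None,fx=.68,fy=.68))
```

```text
top cabinet 0.65 [256.0, 147.0, 366.0, 224.0] 6264 [308.6 185. ] [656.  36.] [ 29.  47. 124.]
top flap 0.98 [259.0, 146.0, 366.0, 215.0] 5384 [308.8 182.5] [664.  36.] [ 25.  43. 120.]
top flap_handle 0.66 [251.0, 150.0, 364.0, 219.0] 5286 [308.8 182.9] [662.  36.] [ 24.  42. 119.]
top dial 0.56 [178.0, 232.0, 212.0, 261.0] 810 [193.8 245.6] [441. 364.] [148. 179. 198.]
top peak_knob 0.55 [182.0, 240.0, 199.0, 251.0] 135 [189.6 243.8] [446. 377.] [ 91. 166. 198.]
top tray 0.83 [181.0, 181.0, 223.0, 221.0] 1094 [200.8 199.8] [583. 364.] [ 73. 113. 160.]
top fresh_canister 0.76 [462.0, 228.0, 479.0, 241.0] 188 [469.3 233.5] [ 541. -463.] [ 32. 123. 193.]
top fresh_canister 0.63 [435.0, 224.0, 447.0, 237.0] 168 [440.  230.4] [ 544. -374.] [191. 183. 178.]
top fresh_canister 0.56 [428.0, 255.0, 450.0, 266.0] 192 [439.4 261. ] [ 452. -373.] [164. 147. 200.]
top fresh_canister 0.54 [250.0, 146.0, 367.0, 219.0] 5507 [308.6 182.4] [664.  37.] [ 26.  44. 120.]
top lens_a 0.65 [387.0, 219.0, 401.0, 228.0] 141 [395.2 221. ] [ 563. -237.] [ 98. 100. 104.]
top pen_cup 0.71 [252.0, 147.0, 366.0, 2
[... 982 characters left out ...]
191.]
side fresh_canister 0.75 [363.0, 368.0, 392.0, 395.0] 532 [377.5 378.8] [ 543. -465.] [ 14. 149. 225.]
side fresh_canister 0.68 [349.0, 323.0, 369.0, 355.0] 428 [359.1 341.5] [ 545. -376.] [194. 200. 205.]
side fresh_canister 0.62 [310.0, 341.0, 331.0, 367.0] 439 [318.4 355.7] [ 452. -376.] [171. 158. 224.]
side fresh_canister 0.56 [294.0, 146.0, 371.0, 248.0] 4526 [330.3 194.1] [681. 114.] [ 28.  57. 159.]
side lens_a 0.75 [301.0, 290.0, 317.0, 312.0] 266 [309.3 299.4] [ 485. -233.] [168. 159. 212.]
side lens_a 0.52 [333.0, 282.0, 352.0, 303.0] 262 [341.1 290.7] [ 564. -236.] [86. 92. 96.]
side pen_cup 0.61 [385.0, 236.0, 414.0, 292.0] 1045 [398.9 267.3] [ 729. -220.] [ 49.  83. 122.]
```

View pics/c0.png

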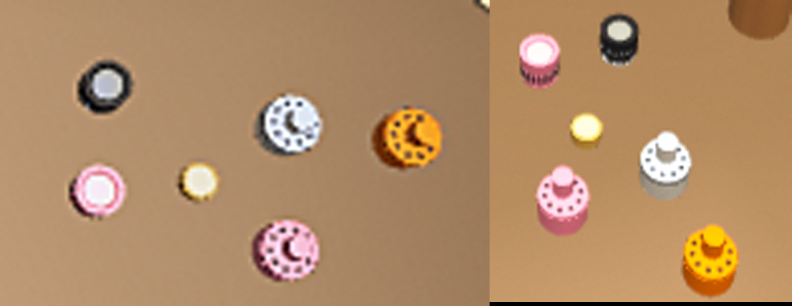

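```bash
cat >> h.py <<'E'
from scipy.optimize import minimize
def hull_mask(cam,P,S=8):
    uv=np.array([proj(cam,p) for p in P]);
    m=np.zeros((400*2,640*2),np.uint8);cv2.fillConvexPoly(m,cv2.convexHull(((uv+.5)*2*16-8).astype(np.int32).reshape(-1,1,2)),1,shift=4)
    return cv2.resize(m.astype(np.float32),(640,400),interpolation=cv2.INTER_AREA)
def place(P,q):
    c,s=np.cos(q[2]),np.sin(q[2]);P=np.array(P,float);return np.c_[q[0]+c*P[:,0]-s*P[:,1],q[1]+s*P[:,0]+c*P[:,1],P[:,2]]
def fit(P,masks,q0,yaw=True):
    def f(q):
        q=q if yaw else np.r_[q[:2],0]
        return sum(np.abs(hull_mask(c,place(P,q))-m).sum() for c,m in masks.items())
    n=3 if yaw else 2
    best=None
    for k in range(3):
        x0=np.array(q0[:n]) if best is None else best.x
        sx=np.vstack([x0]+[x0+np.eye(n)[i]*[12,12,.12][i]*(.6**k) for i in range(n)])
        best=minimize(f,x0,method="Nelder-Mead",options=dict(initial_simplex=sx,xatol=.05,fatol=.05,maxiter=150))
    return best.x,best.fun
def ring(r,z,n=32): return [(r*np.cos(a),r*np.sin(a),z) for a in np.linspace(0,2*np.pi,n)]
E
python3 - <<'E'
from h import *
import pickle
o=pickle.load(open("m.pkl","rb"))
M=lambda q,i,j:{"top":o["top",q][i]["pixels"].astype(np.float32),"side":o["side",q][j]["pixels"].astype(np.float32)}
e=np.array([np.cos(.611),np.sin(.611)]);n=np.array([-e[1],e[0]])
H=np.array([-66.5,50]);
for tops in(0,9):
    pts=[(x,y,z) for y in(-153,153) for x,z in((-70.5,0),(70.5,0),(-70.5,42),(70.5,139))]
    pts+=[(*[a[0]],y,a[1]) for y in(-150,150) for a in(H+tops*n,H+158*e+tops*n)]
    for w in(("top",),("side",),("top","side")):
        m={k:v for k,v in M("cabinet",0,1).items() if k in w}; print("cab",tops,w,fit(pts,m,[665,36,-.08]))
drum=ring(42,0)+ring(42,44); print("dial",fit(drum,M("dial",0,0),[442,365],False))
tr=[(x,y,z) for x in(-50,50) for y in(-50,50) for z in(0,18)]; print("tray",[fit(tr,M("tray",0,0),[582,357,a]) for a in (.3,.5)])
can=ring(21,0)+ring(21,30); print("can",fit(ring(21,0)+ring(21,30)+ring(9,56),M("fresh_canister",1,1),[545,-375],False))
for d,h in((40,40),(44,42),(36,36)): print("lens",d,fit(ring(d/2,0)+ring(d/2,h),M("lens_a",0,1),[563,-236],False))
# gold handle
f=cv2.imread("pics/top0.png").astype(int)
g=(f[:,:,2]>130)&(f[:,:,1]>90)&(f[:,:,0]<100)
v,u=np.nonzero(g[140:170,280:345]);print("handle px",len(u),u.min()+280,u.max()+280,v.min()+140,v.max()+140)
k=lambda uv:np.round(at_z("top",uv,158))
print(sorted(zip(v+140,u+280))[:60:6])
E
```

```text
cab 0 ('top',) (array([ 6.36490209e+02,  3.32827802e+01, -7.35871372e-02]), np.float64(259.25))Traceback (most recent call last):
  File "<stdin>", line 11, in <module>
  File "h.py", line 25, in fit
    best=minimize(f,x0,method="Nelder-Mead",options=dict(initial_simplex=sx,xatol=.05,fatol=.05,maxiter=150))
    res = _minimize_neldermead(fun, x0, args, callback, bounds=bounds,
                               **options)
    fxr = func(xr)
    fx = function(np.copy(x), *(wrapper_args + args))
  File "h.py", line 19, in f
    return sum(np.abs(hull_mask(c,place(P,q))-m).sum() for c,m in masks.items())
  File "h.py", line 19, in <genexpr>
    return sum(np.abs(hull_mask(c,place(P,q))-m).sum() for c,m in masks.items())
                      ~~~~~~~~~^^^^^^^^^^^^^^
  File "h.py", line 11, in hull_mask
    uv=np.array([proj(cam,p) for p in P]);
                 ~~~~^^^^^^^
  File "h.py", line 4, in proj
    c=calibration(cam);p=np.array(c["mtx"])@(np.array(c["R"])@np.array(X,float)+np.array(c["t"]).ravel());return p[:2]/p[2]
ValueError: time passes only in moves, steps and waits
```

```bash
sed -i 's/^def proj/_cal=calibration\n_C={}\ndef calibration(n):\n    if n not in _C: _C[n]=_cal(n)\n    return _C[n]\ndef proj/' h.py
cat > fit0.py <<'E'
from h import *
import pickle
o=pickle.load(open("m.pkl","rb"))
M=lambda q,i,j:{"top":o["top",q][i]["pixels"].astype(np.float32),"side":o["side",q][j]["pixels"].astype(np.float32)}
e=np.array([np.cos(.611),np.sin(.611)]);n=np.array([-e[1],e[0]])
H=np.array([-66.5,50]);
for tops in(0,9):
    pts=[(x,y,z) for y in(-153,153) for x,z in((-70.5,0),(70.5,0),(-70.5,42),(70.5,139))]
    pts+=[(*[a[0]],y,a[1]) for y in(-150,150) for a in(H+tops*n,H+158*e+tops*n)]
    for w in(("top",),("side",),("top","side")):
        m={k:v for k,v in M("cabinet",0,1).items() if k in w}; print("cab",tops,w,fit(pts,m,[640,34,-.08]))
drum=ring(42,0)+ring(42,44); print("dial",fit(drum,M("dial",0,0),[442,365],False))
tr=[(x,y,z) for x in(-50,50) for y in(-50,50) for z in(0,18)]; print("tray",[fit(tr,M("tray",0,0),[582,357,a]) for a in (.3,.5)])
print("can",fit(ring(21,0)+ring(21,30)+ring(9,56),M("fresh_canister",1,1),[545,-375],False))
for d,h in((40,40),(44,42),(36,36)): print("lens",d,fit(ring(d/2,0)+ring(d/2,h),M("lens_a",0,1),[563,-236],False))
f=cv2.imread("pics/top0.png").astype(int)
g=(f[:,:,2]>130)&(f[:,:,1]>90)&(f[:,:,0]<100)
v,u=np.nonzero(g[140:170,280:345]);print("handle px",len(u),u.min()+280,u.max()+280,v.min()+140,v.max()+140)
print(sorted(zip((v+140).tolist(),(u+280).tolist()))[:60:6])
print(read_state()["time"])
E
python3 fit0.py
```

```text
cab 0 ('top',) (array([ 6.36687867e+02,  3.32050126e+01, -7.21961467e-02]), np.float64(259.75))
cab 0 ('side',) (array([ 6.36404668e+02,  2.97603443e+01, -7.00663908e-02]), np.float64(475.75))
cab 0 ('top', 'side') (array([ 6.36853693e+02,  3.20210625e+01, -7.29143221e-02]), np.float64(767.75))
cab 9 ('top',) (array([ 6.36726956e+02,  3.28282637e+01, -7.74149487e-02]), np.float64(256.75))
cab 9 ('side',) (array([ 6.36837660e+02,  2.88776599e+01, -8.06601012e-02]), np.float64(368.25))
cab 9 ('top', 'side') (array([ 6.36899518e+02,  3.14276631e+01, -7.71165366e-02]), np.float64(684.5))
dial (array([441.32798279, 362.13828583]), np.float64(114.0))
tray [(array([5.85587389e+02, 3.67404331e+02, 5.15623683e-01]), np.float64(92.75)), (array([5.85578159e+02, 3.67336247e+02, 5.18469127e-01]), np.float64(91.5))]
can (array([ 546.09947199, -374.37112311]), np.float64(68.75))
lens 40 (array([ 561.64662399, -236.81544304]), np.float64(155.5))
lens 44 (array([ 561.43317383, -234.92568359]), np.float64(256.5))
lens 36 (array([ 563.63804909, -236.78731426]), np.float64(61.75))
handle px 233 288 344 145 169
[(145, 292), (146, 296), (147, 295), (147, 301), (148, 294), (148, 301), (148, 307), (149, 293), (149, 305), (149, 311)]
1.2
```

>>> send_rows:
  steps:
    - {"dx": 4,"dy": 4.1,"dz": 2,"wz": 5,"fingers": 0.3}
    - {"dx": 4,"dy": 4.1,"dz": 2,"wz": 5}
    - {"dx": 4,"dy": 4.1,"dz": 1,"wz": 5}
    - {"dx": 4,"dy": 4.1,"wz": 5}
    - {"dx": 4,"dy": 4.1,"wz": 5}
    - {"dx": 4,"dy": 4.1,"wz": 5}
    - {"dx": 4,"dy": 4.1,"wz": 5}

```text
$.steps[0]: bad value
```

>>> send_rows:
  steps:
    - {"dx": 4,"dy": 4.1,"wz": 5}
    - {"dx": 4,"dy": 4.1,"wz": 5}
    - {"dx": 4,"dy": 4.1,"wz": 5}
    - {"dx": 4,"dy": 4.1,"wz": 5}
    - {"dx": 4,"dy": 4.1,"wz": 5}
    - {"dx": 4,"dy": 4.1,"wz": 5}
    - {"dx": 4,"dy": 4.1,"wz": 4.4}
    - {}

```text
$.steps[0]: bad value
```

Run:
```python
from h import *
s=read_state();print(s["time"],s["position"].round(1) if hasattr(s["position"],"round") else s["position"],s["tool_rot"],s["grip_width"],s["joints"])
for n in("top","side"): cv2.imwrite(f"pics/{n}1.png",grab_frame(n))
f=cv2.imread("pics/side0.png")
for y in(-60,0,60):
    c,sn=np.cos(-.077),np.sin(-.077);X=[637+c*87.5-sn*y,31.5+sn*87.5+c*y,158];print(X,proj("top",X),proj("side",X))
a=cv2.imread("pics/top0.png")[130:230,240:380];b=f[130:250,290:390]
cv2.imwrite("pics/c1.png",np.hstack([cv2.resize(a,(560,400),interpolation=2)]))
```

```text
1.2 [ 160.5 -552.2  202.5] [-1.79999225e+02  9.36003460e-04  1.62012120e+01] 85.31293074211908 [-8.56170811e+01  1.03579490e+01  9.20741036e+01 -1.10066021e-03
  7.75685141e+01 -1.18180562e+01]
[np.float64(719.6252983636011), np.float64(-35.05306206573732), 158] [334.1618433 152.1397994] [366.73543478 182.54353943]
[np.float64(724.2407343868022), np.float64(24.769155799498485), 158] [313.06242084 149.02131071] [358.48874103 169.75924537]
[np.float64(728.8561704100032), np.float64(84.59137366473429), 158] [292.03163449 145.91296642] [350.83618826 157.89600806]
```

View pics/side1.png

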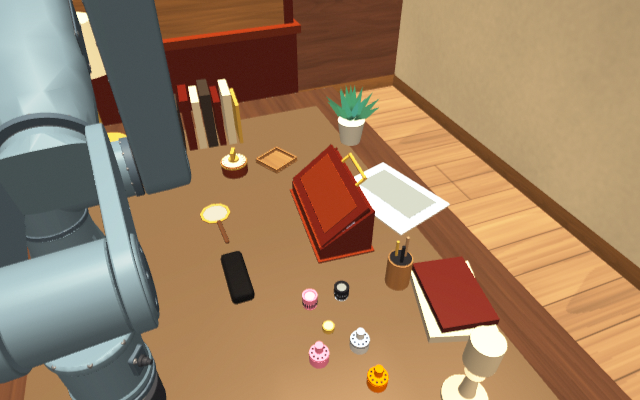

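>>> send_rows:
  steps:
    - {"dx": 4,"dy": 4.1,"dz": 2,"wx": 0,"wy": 0,"wz": 5,"fingers": 0.3}

```text
time: 1.42
position: [198.8, -511.5, 220.9]
tool_rot: [-179.8, -0.0, 21.1]
force: [0.8, -0.2, 0.3]
grip_width: 69.8
finger_force: 0.0
```

>>> send_rows:
  steps:
    - {"dx": 4,"dy": 4.1,"dz": 2,"wx": 0,"wy": 0,"wz": 5,"fingers": 0.3}
    - {"dx": 4,"dy": 4.1,"dz": 1,"wx": 0,"wy": 0,"wz": 5,"fingers": 0.3}
    - {"dx": 4,"dy": 4.1,"dz": 0,"wx": 0,"wy": 0,"wz": 5,"fingers": 0.3}
    - {"dx": 4,"dy": 4.1,"dz": 0,"wx": 0,"wy": 0,"wz": 5,"fingers": 0.3}
    - {"dx": 4,"dy": 4.1,"dz": 0,"wx": 0,"wy": 0,"wz": 5,"fingers": 0.3}
    - {"dx": 4,"dy": 4.1,"dz": 0,"wx": 0,"wy": 0,"wz": 5,"fingers": 0.3}
    - {"dx": 4,"dy": 4.1,"dz": 0,"wx": 0,"wy": 0,"wz": 5,"fingers": 0.3}

```text
time: 2.3
position: [481.7, -222.7, 252.8]
tool_rot: [180.0, 0.0, 56.4]
force: [-0.1, -0.3, 0.0]
grip_width: 25.4
finger_force: 0.0
```

>>> send_rows:
  steps:
    - {"dx": 4,"dy": 4.1,"dz": 0,"wx": 0,"wy": 0,"wz": 5,"fingers": 0.3}
    - {"dx": 4,"dy": 4.1,"dz": 0,"wx": 0,"wy": 0,"wz": 5,"fingers": 0.3}
    - {"dx": 4,"dy": 4.1,"dz": 0,"wx": 0,"wy": 0,"wz": 5,"fingers": 0.3}
    - {"dx": 4,"dy": 4.1,"dz": 0,"wx": 0,"wy": 0,"wz": 5,"fingers": 0.3}
    - {"dx": 4,"dy": 4.1,"dz": 0,"wx": 0,"wy": 0,"wz": 5,"fingers": 0.3}
    - {"dx": 4,"dy": 4.1,"dz": 0,"wx": 0,"wy": 0,"wz": 4.4,"fingers": 0.3}
    - {"dx": 0,"dy": 0,"dz": 0,"wx": 0,"wy": 0,"wz": 0,"fingers": 0.3}
    - {"dx": 0,"dy": 0,"dz": 0,"wx": 0,"wy": 0,"wz": 0,"fingers": 0.3}

```text
time: 3.3
position: [720.1, 21.7, 251.8]
tool_rot: [-179.9, 0.0, 85.6]
force: [-0.4, -1.0, 0.2]
grip_width: 25.6
finger_force: 0.0
```

Run:
```python
from h import *
s=read_state();print(s["time"],s["position"],s["tool_rot"],s["grip_width"],s["joints"])
for n in("top","side"): cv2.imwrite(f"pics/{n}2.png",grab_frame(n))
```

```text
3.3 [720.1316998   21.74575325 251.83710017] [-1.79932846e+02  2.51674972e-02  8.56058683e+01] 25.58113406845993 [-7.66669757e+00  2.71639604e+01  6.48727633e+01 -2.89771189e-02
  8.80288840e+01 -3.27153784e+00]
```

View pics/side2.png

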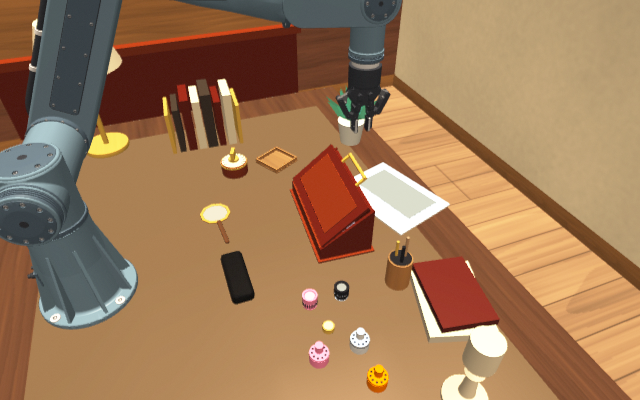

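>>> send_rows:
  steps:
    - {"dx": 0.4,"dy": 0.3,"dz": -4,"wx": 0,"wy": 0,"wz": 0,"fingers": 0.28}
    - {"dx": 0,"dy": 0,"dz": -4,"wx": 0,"wy": 0,"wz": 0,"fingers": 0.28}
    - {"dx": 0,"dy": 0,"dz": 0,"wx": 0,"wy": 0,"wz": 0,"fingers": 0.28}

```text
time: 3.78
position: [721.3, 23.8, 168.8]
tool_rot: [-179.6, -0.0, 85.5]
force: [-0.2, -0.6, -0.5]
grip_width: 23.8
finger_force: 0.0
```

Run:
```python
from h import *
s=read_state();print(s["time"],s["position"],s["force"])
a=grab_frame("top")[130:180,270:360];b=grab_frame("side")[110:200,310:400]
cv2.imwrite("pics/c3.png",np.hstack([cv2.resize(a,(405,225),interpolation=2),cv2.resize(b,(225,225),interpolation=2)]))
```

```text
3.775 [721.33640368  23.78424299 168.76123737] [-0.23044789 -0.56072247 -0.52331964]
```

View pics/c3.png

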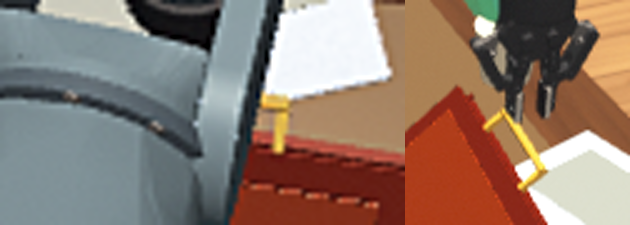

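Run:
```python
from h import *
for n,(y0,y1,x0,x1) in {"top":(140,170,280,345),"side":(145,192,335,375)}.items():
    f=cv2.imread(f"pics/{n}0.png").astype(int)[y0:y1,x0:x1]
    g=(f[:,:,2]-f[:,:,0]>90)&(f[:,:,1]>f[:,:,2]*.6)&(f[:,:,2]>150)
    print(n,x0,y0);print("\n".join("%d "%(y0+i)+"".join(".#"[int(v)] for v in r) for i,r in enumerate(g) if r.any()))
```

```text
top 280 140
145 ............##...................................................
146 ............#########............................................
147 ............###############......................................
148 ............#...#################................................
149 ............##........##################.........................
150 ...........###...............#################...................
151 ...........###.....................#################.............
152 ...........##............................#############...........
153 ...........##..................................#######...........
154 ...........###.......................................#...........
155 ..........###......................................###...........
156 ...........##......................................###...........
157 ............#........................#.............###...........
158 ...................................................###...........
159 ...................................................###...........
160 ..................................
[... 1244 characters left out ...]
.........#####...........
172 ................#.......#####...........
173 .........................####...........
174 .................#........###...........
175 ..................#........###..........
176 ...........................####.........
177 ............................###.........
178 ...........................#####........
179 ..........................#####.........
180 .........................#####..........
181 ........................####............
182 .......................####.............
183 .....................#####..............
184 ....................####................
185 .....................###................
186 ......................#.................
```

Run:
```python
from h import *
from scipy.optimize import least_squares
for a,b in(((312.7,149.3),(357.9,166)),((293,146.2),(350.5,154)),((333,152.5),(365.3,177.5))):
    r=least_squares(lambda X:np.r_[proj("top",X)-a,proj("side",X)-b],[724,25,158]);print(r.x.round(1),r.fun.round(1))
# known tcp check
print(proj("side",[721.3,23.8,168.8]), proj("top",[721.3,23.8,168.8]))
```

```text
[720.2  24.7 170.8] [ 0.2 -0.5 -0.5  0.2]
[723.4  79.7 174.8] [ 0.1 -0.5 -0.5  0.2]
[714.4 -32.2 173.2] [ 0.2 -0.5 -0.5  0.2]
[357.8833494  166.89425628] [313.2323112  148.68344229]
```

>>> send_rows:
  steps:
    - {"dx": 0.1,"dy": 0,"dz": -0.6,"wx": 0,"wy": 0,"wz": 0,"fingers": 0.28}
    - {"dx": 0,"dy": 0,"dz": -0.6,"wx": 0,"wy": 0,"wz": 0,"fingers": 0.28}
    - {"dx": 0,"dy": 0,"dz": 0,"wx": 0,"wy": 0,"wz": 0,"fingers": 0.28}

```text
time: 4.25
position: [725.2, 24.8, 160.3]
tool_rot: [-180.0, 0.0, 85.6]
force: [0.1, -0.3, -0.8]
grip_width: 23.9
finger_force: 0.0
```

>>> send_rows:
  steps:
    - {"dx": 0,"dy": 0,"dz": -0.5,"wx": 0,"wy": 0,"wz": 0,"fingers": 0.28}
    - {"dx": 0,"dy": 0,"dz": -0.4,"wx": 0,"wy": 0,"wz": 0,"fingers": 0.28}
    - {"dx": 0,"dy": 0,"dz": 0,"wx": 0,"wy": 0,"wz": 0,"fingers": 0.28}

```text
time: 4.62
position: [725.1, 24.9, 150.7]
tool_rot: [-179.9, -0.0, 85.6]
force: [-0.3, -0.1, -0.4]
grip_width: 23.8
finger_force: 0.0
```

>>> send_rows:
  newtons: 25
  steps:
    - {"dx": 0,"dy": 0,"dz": 0,"wx": 0,"wy": 0,"wz": 0,"fingers": 0}
    - {"dx": 0,"dy": 0,"dz": 0,"wx": 0,"wy": 0,"wz": 0,"fingers": 0}
    - {"dx": 0,"dy": 0,"dz": 0,"wx": 0,"wy": 0,"wz": 0,"fingers": 0}
    - {"dx": 0,"dy": 0,"dz": 0,"wx": 0,"wy": 0,"wz": 0,"fingers": 0}

```text
time: 5.12
position: [725.5, 24.8, 151.6]
tool_rot: [180.0, 0.0, 85.6]
force: [0.1, 0.2, 0.2]
grip_width: 0.1
finger_force: 0.0
```

Run:
```python
from h import *
b=grab_frame("side")[90:210,290:410]
cv2.imwrite("pics/c4.png",cv2.resize(b,(600,600),interpolation=2))
```

```text
(no output)
```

View pics/c4.png

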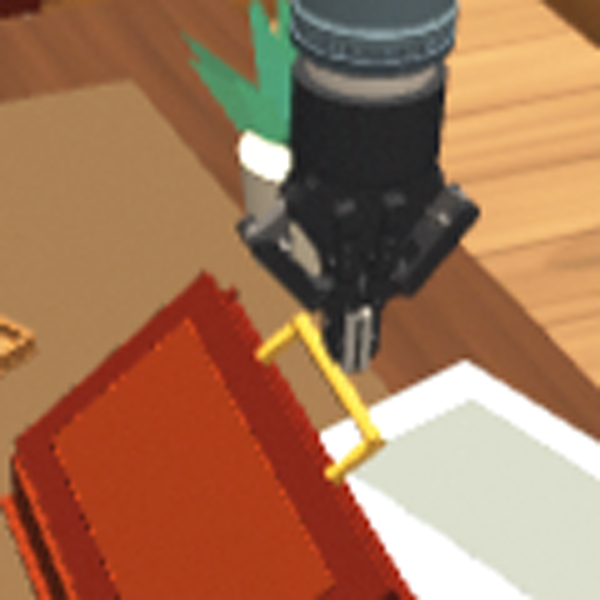

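Run:
```python
from h import *
s=read_state();print(s["position"],proj("side",s["position"]))
for X in([720.1,21.7,251.8],):print(proj("side",X),proj("top",X))
im=cv2.imread("pics/side2.png")[60:150,320:410];im2=cv2.imread("pics/top2.png")[90:180,270:360]
cv2.imwrite("pics/c5.png",np.hstack([cv2.resize(i,(396,396),interpolation=2) for i in(im,im2)]))
```

```text
[725.469289    24.81490424 151.54102991] [358.75405663 171.60161512]
[359.66073532 140.76625322] [313.27491797 137.86568271]
```

View pics/c5.png

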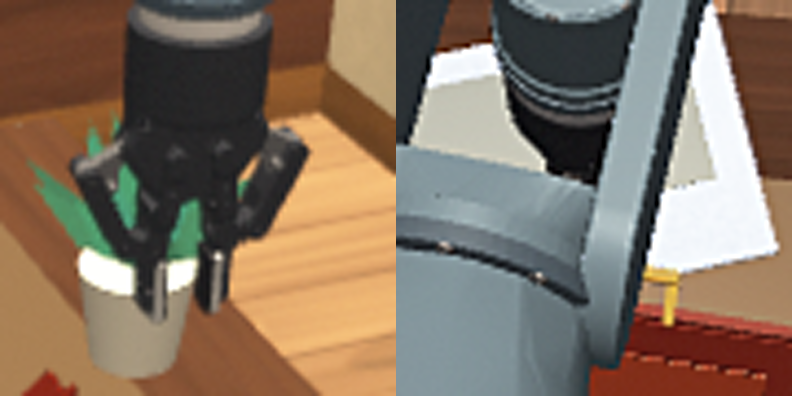

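Run:
```python
from h import *
for z in(252,300,350,400,450):print(z,proj("side",[720.1,21.7,z]).round(1),proj("top",[720.1,21.7,z]).round(1))
c=calibration("side");print(c)
g=cv2.imread("pics/side2.png").astype(int).sum(2)
for v in(66,70,76,82,86):print(v,g[v,335:395:2].tolist())
```

```text
252 [359.7 140.7] [313.3 137.8]
300 [360.8 124.1] [312.8 130.4]
350 [362.1 105.8] [312.3 121.9]
400 [363.4  86.4] [311.8 112.4]
450 [364.9  65.7] [311.1 101.8]
{'mtx': array([[438.75803635,   0.        , 314.59855962],
       [  0.        , 438.75803635, 203.25920705],
       [  0.        ,   0.        ,   1.        ]]), 'R': array([[ 0.93417166, -0.35677538, -0.00588461],
       [-0.23207502, -0.59496707, -0.76951632],
       [ 0.27104333,  0.72022601, -0.63860003]]), 't': array([-548.11477019,  213.81121585, 1073.2060944 ])}
66 [220, 219, 223, 226, 227, 221, 218, 109, 228, 266, 373, 407, 422, 435, 437, 445, 450, 455, 462, 454, 448, 366, 247, 165, 207, 209, 205, 204, 205, 209]
70 [211, 209, 213, 206, 209, 210, 210, 100, 99, 106, 105, 110, 135, 178, 192, 225, 221, 221, 191, 160, 117, 112, 115, 154, 207, 209, 201, 205, 197, 198]
76 [210, 207, 211, 207, 203, 199, 195, 95, 103, 105, 107, 113, 109, 107, 115, 108, 121, 114, 112, 126, 119, 111, 112, 246, 259, 284, 282, 283, 278, 272]
82 [191, 190, 188, 207, 220, 228, 247, 97, 104, 107, 108, 106, 111, 109, 114, 111, 112, 116, 117, 116, 121, 112, 104, 263, 270, 272, 267, 264, 257, 219]
86 [283, 288, 291, 283, 282, 299, 267, 97, 110, 116, 101, 108, 113, 113, 115, 117, 120, 118, 114, 119, 114, 109, 146, 252, 294, 316, 340, 420, 512, 384]
```

>>> send_rows:
  steps:
    - {"dx": 0,"dy": 0,"dz": 0,"wx": 0,"wy": 0,"wz": 0,"fingers": 0.28}
    - {"dx": 0,"dy": 0,"dz": 0,"wx": 0,"wy": 0,"wz": 0,"fingers": 0.28}
    - {"dx": 0,"dy": 0,"dz": -0.4,"wx": 0,"wy": 0,"wz": 0,"fingers": 0.28}
    - {"dx": 0,"dy": 0,"dz": 0,"wx": 0,"wy": 0,"wz": 0,"fingers": 0.28}

```text
time: 5.68
position: [725.1, 24.9, 146.8]
tool_rot: [-179.9, -0.0, 85.6]
force: [-0.4, 0.7, -0.7]
grip_width: 23.8
finger_force: 0.0
```

>>> send_rows:
  steps:
    - {"dx": 0,"dy": 0,"dz": -0.4,"wx": 0,"wy": 0,"wz": 0,"fingers": 0.28}
    - {"dx": 0,"dy": 0,"dz": 0,"wx": 0,"wy": 0,"wz": 0,"fingers": 0.28}

```text
time: 5.92
position: [725.1, 24.8, 142.9]
tool_rot: [-179.9, -0.0, 85.6]
force: [0.4, 0.5, 0.0]
grip_width: 23.9
finger_force: 0.0
```

>>> send_rows:
  steps:
    - {"dx": 0,"dy": 0,"dz": -0.4,"wx": 0,"wy": 0,"wz": 0,"fingers": 0.28}
    - {"dx": 0,"dy": 0,"dz": 0,"wx": 0,"wy": 0,"wz": 0,"fingers": 0.28}

```text
time: 6.18
position: [725.2, 24.9, 138.9]
tool_rot: [-180.0, -0.0, 85.6]
force: [0.1, -0.3, 0.1]
grip_width: 24.0
finger_force: 0.0
```

>>> send_rows:
  newtons: 25
  steps:
    - {"dx": 0,"dy": 0,"dz": 0,"wx": 0,"wy": 0,"wz": 0,"fingers": 0}
    - {"dx": 0,"dy": 0,"dz": 0,"wx": 0,"wy": 0,"wz": 0,"fingers": 0}
    - {"dx": 0,"dy": 0,"dz": 0,"wx": 0,"wy": 0,"wz": 0,"fingers": 0}

```text
time: 6.55
position: [722.1, 25.1, 136.8]
tool_rot: [-179.5, 0.0, 85.6]
force: [-7.0, 0.0, -4.0]
grip_width: 8.3
finger_force: 25.3
```

Run:
```python
from h import *
b=grab_frame("side")[120:200,320:400];a=grab_frame("top")[120:220,250:370]
cv2.imwrite("pics/c6.png",np.hstack([cv2.resize(b,(400,400),interpolation=2),cv2.resize(a,(396,400),interpolation=2)]))
```

```text
(no output)
```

View pics/c6.png

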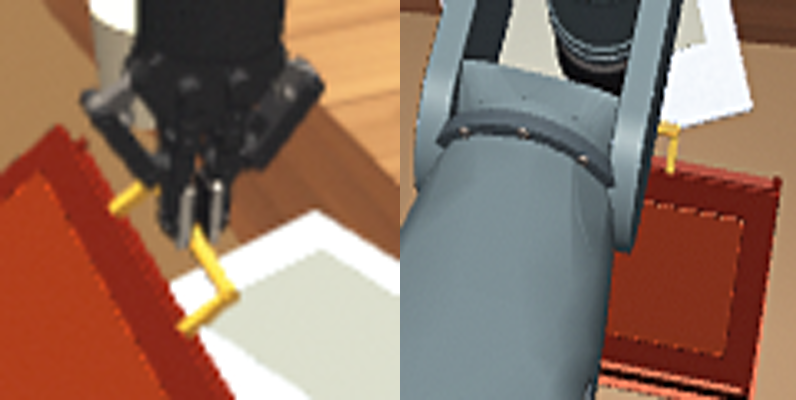

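>>> send_rows:
  newtons: 25
  steps:
    - {"dx": 0,"dy": 0,"dz": 0,"wx": 0,"wy": 0,"wz": 0,"fingers": 0.27}
    - {"dx": 0,"dy": 0,"dz": 0,"wx": 0,"wy": 0,"wz": 0,"fingers": 0.27}
    - {"dx": -0.3,"dy": 0,"dz": -0.5,"wx": 0,"wy": 0,"wz": 0,"fingers": 0.27}
    - {"dx": 0,"dy": 0,"dz": 0,"wx": 0,"wy": 0,"wz": 0,"fingers": 0.27}

```text
time: 7.15
position: [722.1, 24.9, 134.1]
tool_rot: [-180.0, -0.0, 85.6]
force: [-0.1, 0.3, 0.1]
grip_width: 23.2
finger_force: 0.0
```

>>> send_rows:
  newtons: 25
  steps:
    - {"dx": 0,"dy": 0,"dz": 0,"wx": 0,"wy": 0,"wz": 0,"fingers": 0}
    - {"dx": 0,"dy": 0,"dz": 0,"wx": 0,"wy": 0,"wz": 0,"fingers": 0}
    - {"dx": 0,"dy": 0,"dz": 0,"wx": 0,"wy": 0,"wz": 0,"fingers": 0}

```text
time: 7.52
position: [722.3, 24.8, 134.4]
tool_rot: [-180.0, -0.0, 85.6]
force: [0.5, -0.2, -1.4]
grip_width: 9.2
finger_force: 25.3
```

>>> send_rows:
  newtons: 30
  steps:
    - {"dx": -1.0,"dy": 0.08,"dz": 1.3,"wx": 0,"wy": 0,"wz": 0,"fingers": 0}
    - {"dx": -1.1,"dy": 0.09,"dz": 1.21,"wx": 0,"wy": 0,"wz": 0,"fingers": 0}
    - {"dx": -1.2,"dy": 0.09,"dz": 1.11,"wx": 0,"wy": 0,"wz": 0,"fingers": 0}
    - {"dx": -1.3,"dy": 0.1,"dz": 1.0,"wx": 0,"wy": 0,"wz": 0,"fingers": 0}
    - {"dx": -1.38,"dy": 0.11,"dz": 0.88,"wx": 0,"wy": 0,"wz": 0,"fingers": 0}

```text
time: 8.15
position: [659.4, 30.3, 187.6]
tool_rot: [-179.7, -0.0, 85.6]
force: [-5.3, 2.4, -19.3]
grip_width: 8.5
finger_force: 28.8
```

>>> send_rows:
  newtons: 30
  steps:
    - {"dx": -1.45,"dy": 0.11,"dz": 0.76,"wx": 0,"wy": 0,"wz": 0,"fingers": 0}
    - {"dx": -1.51,"dy": 0.12,"dz": 0.63,"wx": 0,"wy": 0,"wz": 0,"fingers": 0}
    - {"dx": -1.56,"dy": 0.12,"dz": 0.49,"wx": 0,"wy": 0,"wz": 0,"fingers": 0}
    - {"dx": -1.6,"dy": 0.12,"dz": 0.36,"wx": 0,"wy": 0,"wz": 0,"fingers": 0}
    - {"dx": -1.62,"dy": 0.12,"dz": 0.21,"wx": 0,"wy": 0,"wz": 0,"fingers": 0}
    - {"dx": -1.63,"dy": 0.13,"dz": 0.07,"wx": 0,"wy": 0,"wz": 0,"fingers": 0}

```text
time: 8.9
position: [569.0, 36.9, 215.5]
tool_rot: [179.8, -0.0, 85.6]
force: [1.1, -1.3, 1.0]
grip_width: -0.0
finger_force: 0.0
```

Run:
```python
from h import *
for n in("top","side"):
    f=grab_frame(n);cv2.imwrite(f"pics/{n}7.png",f)
a=cv2.imread("pics/side7.png")[80:240,240:440];b=cv2.imread("pics/top7.png")[100:240,230:380]
cv2.imwrite("pics/c7.png",np.hstack([cv2.resize(a,(450,360),interpolation=2),cv2.resize(b,(350,327),interpolation=2)[:360] if 0 else cv2.resize(b,(350,360),interpolation=2)]))
```

```text
(no output)
```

View pics/c7.png

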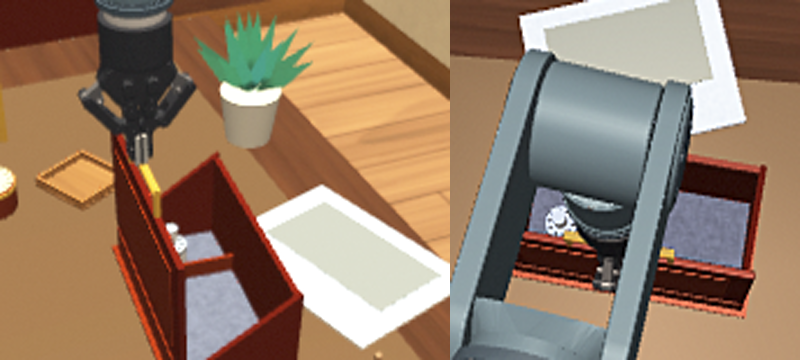

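Run:
```python
from h import *
s=read_state();p=s["position"];print(p,s["time"],proj("top",p),proj("side",p))
c,sn=np.cos(-.077),np.sin(-.077)
for th in range(60,100,5):
    h=-66.5+188*np.cos(np.radians(th));z=50+188*np.sin(np.radians(th))
    e=[[637+c*h-sn*y,31.5+sn*h+c*y,z] for y in(-60,60)]
    print(th,[proj(n,x).round(0).tolist() for n in("top","side") for x in e],np.round([637+c*h,31.5+sn*h,z]))
for n,(y0,y1,x0,x1) in {"top":(185,205,270,335),"side":(145,182,296,316)}.items():
    f=cv2.imread(f"pics/{n}7.png").astype(int)[y0:y1,x0:x1]
    g=(f[:,:,2]-f[:,:,0]>70)&(f[:,:,1]>f[:,:,2]*.6)&(f[:,:,2]>110)
    print(n,x0,y0);print("\n".join("%d "%(y0+i)+"".join(".#"[int(v)] for v in r) for i,r in enumerate(g) if r.any()))
```

```text
[569.67628261  36.51881079 217.75576813] 9.0 [302.99496479 197.17179773] [302.69359588 160.87697761]
60 [[331.0, 166.0], [287.0, 160.0], [346.0, 169.0], [331.0, 145.0]] [664.  29. 213.]
65 [[331.0, 171.0], [285.0, 164.0], [340.0, 168.0], [326.0, 143.0]] [650.  31. 220.]
70 [[330.0, 176.0], [284.0, 169.0], [335.0, 167.0], [320.0, 142.0]] [635.  32. 227.]
75 [[329.0, 181.0], [283.0, 174.0], [329.0, 166.0], [315.0, 141.0]] [619.  33. 232.]
80 [[328.0, 186.0], [282.0, 179.0], [322.0, 166.0], [309.0, 141.0]] [603.  34. 235.]
85 [[327.0, 192.0], [280.0, 185.0], [316.0, 166.0], [303.0, 141.0]] [587.  35. 237.]
90 [[326.0, 198.0], [279.0, 191.0], [309.0, 167.0], [297.0, 142.0]] [571.  37. 238.]
95 [[325.0, 205.0], [278.0, 198.0], [303.0, 169.0], [291.0, 143.0]] [554.  38. 237.]
top 270 185
190 .........######..................................................
191 .........######..................................................
192 .........#######.................................................
193 ..........########...............................................
194 ................##.....
[... 505 characters left out ...]

149 ............########
150 .#..........########
151 .#........##########
152 .........###########
153 ......##############
154 .....###############
155 ......##############
156 ......##############
157 .......#############
158 .......#############
159 ........############
160 ........############
161 .........###########
162 .........###########
163 ..........#########.
164 ..........########..
165 ...........######...
166 ...........#####....
167 ............###.....
168 ............###.....
169 ............###.....
170 ............###.....
171 ............###.....
172 ............###.....
173 ............####....
174 ............####....
175 ............####....
176 .............##.....
```

>>> send_rows:
  steps:
    - {"dx": 0,"dy": 0,"dz": -0.2,"wx": 0,"wy": 0,"wz": 0,"fingers": 0}
    - {"dx": 0,"dy": 0,"dz": 0,"wx": 0,"wy": 0,"wz": 0,"fingers": 0}

```text
time: 9.25
position: [570.3, 36.3, 214.1]
tool_rot: [179.8, 0.0, 85.6]
force: [-0.4, 0.3, 5.1]
grip_width: -0.1
finger_force: 2.1
```

>>> send_rows:
  steps:
    - {"dx": 0,"dy": 0,"dz": -0.3,"wx": 0,"wy": 0,"wz": 0,"fingers": 0}
    - {"dx": 0,"dy": 0,"dz": 0,"wx": 0,"wy": 0,"wz": 0,"fingers": 0}

```text
time: 9.5
position: [572.0, 36.1, 213.9]
tool_rot: [179.6, 0.0, 85.6]
force: [-0.8, -0.7, 14.8]
grip_width: 0.1
finger_force: 7.7
```

>>> send_rows:
  newtons: 40
  steps:
    - {"dx": 0,"dy": 0,"dz": 2.5,"wx": 0,"wy": 0,"wz": 0,"fingers": 0.35}
    - {"dx": 0,"dy": 0,"dz": 0,"wx": 0,"wy": 0,"wz": 0,"fingers": 0.35}
    - {"dx": 0,"dy": 0,"dz": 0,"wx": 0,"wy": 0,"wz": 0,"fingers": 0.35}
    - {"dx": 0,"dy": 0,"dz": -2,"wx": 0,"wy": 0,"wz": 0,"fingers": 0.35}
    - {"dx": 0,"dy": 0,"dz": -0.8,"wx": 0,"wy": 0,"wz": 0,"fingers": 0.35}
    - {"dx": 0,"dy": 0,"dz": 0,"wx": 0,"wy": 0,"wz": 0,"fingers": 0.35}

```text
time: 10.25
position: [568.1, 36.8, 205.2]
tool_rot: [-179.8, -0.0, 85.6]
force: [-1.1, 0.2, 0.2]
grip_width: 30.3
finger_force: 0.0
```

>>> send_rows:
  newtons: 40
  steps:
    - {"dx": 0,"dy": 0,"dz": -0.6,"wx": 0,"wy": 0,"wz": 0,"fingers": 0.35}
    - {"dx": 0,"dy": 0,"dz": -0.6,"wx": 0,"wy": 0,"wz": 0,"fingers": 0.35}
    - {"dx": 0,"dy": 0,"dz": 0,"wx": 0,"wy": 0,"wz": 0,"fingers": 0.35}

```text
time: 10.62
position: [568.6, 36.8, 194.1]
tool_rot: [-179.9, -0.0, 85.6]
force: [0.5, 0.2, 1.3]
grip_width: 30.0
finger_force: 0.0
```

>>> send_rows:
  newtons: 40
  steps:
    - {"dx": 0,"dy": 0,"dz": 0,"wx": 0,"wy": 0,"wz": 0,"fingers": 0}
    - {"dx": 0,"dy": 0,"dz": 0,"wx": 0,"wy": 0,"wz": 0,"fingers": 0}
    - {"dx": 0,"dy": 0,"dz": 0,"wx": 0,"wy": 0,"wz": 0,"fingers": 0}

```text
time: 11.0
position: [569.4, 36.7, 195.1]
tool_rot: [179.9, -0.0, 85.6]
force: [2.2, 0.2, -0.6]
grip_width: 8.4
finger_force: 38.9
```

>>> send_rows:
  newtons: 30
  steps:
    - {"dx": -1.63,"dy": 0.13,"dz": -0.07,"wx": 0,"wy": 0,"wz": 0,"fingers": 0}
    - {"dx": -1.62,"dy": 0.12,"dz": -0.21,"wx": 0,"wy": 0,"wz": 0,"fingers": 0}
    - {"dx": 0,"dy": 0,"dz": 0,"wx": 0,"wy": 0,"wz": 0,"fingers": 0}

```text
time: 11.38
position: [535.1, 39.7, 191.4]
tool_rot: [-179.9, -0.0, 85.6]
force: [-0.9, 2.1, -2.8]
grip_width: 8.3
finger_force: 38.2
```

>>> send_rows:
  newtons: 30
  steps:
    - {"dx": -1.6,"dy": 0.12,"dz": -0.36,"wx": 0,"wy": 0,"wz": 0,"fingers": 0}
    - {"dx": -1.56,"dy": 0.12,"dz": -0.49,"wx": 0,"wy": 0,"wz": 0,"fingers": 0}
    - {"dx": -1.51,"dy": 0.12,"dz": -0.63,"wx": 0,"wy": 0,"wz": 0,"fingers": 0}
    - {"dx": 0,"dy": 0,"dz": 0,"wx": 0,"wy": 0,"wz": 0,"fingers": 0}

```text
time: 11.88
position: [488.9, 43.7, 175.8]
tool_rot: [-179.9, -0.1, 85.6]
force: [2.7, 4.0, -10.5]
grip_width: 8.3
finger_force: 36.3
```

>>> send_rows:
  newtons: 30
  steps:
    - {"dx": -1.45,"dy": 0.11,"dz": -0.76,"wx": 0,"wy": 0,"wz": 0,"fingers": 0}
    - {"dx": -1.38,"dy": 0.11,"dz": -0.88,"wx": 0,"wy": 0,"wz": 0,"fingers": 0}
    - {"dx": -1.3,"dy": 0.1,"dz": -1.0,"wx": 0,"wy": 0,"wz": 0,"fingers": 0}
    - {"dx": 0,"dy": 0,"dz": 0,"wx": 0,"wy": 0,"wz": 0,"fingers": 0}

```text
time: 12.38
position: [450.0, 47.1, 149.8]
tool_rot: [179.8, -0.2, 85.6]
force: [12.3, 5.4, -15.7]
grip_width: 8.5
finger_force: 34.7
```

>>> send_rows:
  newtons: 30
  steps:
    - {"dx": -1.2,"dy": 0.09,"dz": -1.11,"wx": 0,"wy": 0,"wz": 0,"fingers": 0}
    - {"dx": -1.1,"dy": 0.09,"dz": -1.21,"wx": 0,"wy": 0,"wz": 0,"fingers": 0}
    - {"dx": 0,"dy": 0,"dz": 0,"wx": 0,"wy": 0,"wz": 0,"fingers": 0}

```text
time: 12.75
position: [428.7, 48.9, 127.6]
tool_rot: [179.6, -0.2, 85.6]
force: [15.8, 8.4, -16.0]
grip_width: 8.3
finger_force: 34.2
```

>>> send_rows:
  newtons: 30
  steps:
    - {"dx": 0.4,"dy": -0.1,"dz": -0.4,"wx": 0,"wy": 0,"wz": 0,"fingers": 0}
    - {"dx": -0.9,"dy": 0.07,"dz": -1.3,"wx": 0,"wy": 0,"wz": 0,"fingers": 0}
    - {"dx": 0,"dy": 0,"dz": 0,"wx": 0,"wy": 0,"wz": 0,"fingers": 0}

```text
time: 13.12
position: [422.5, 48.3, 113.9]
tool_rot: [179.8, -0.1, 85.6]
force: [-7.5, 7.0, 21.7]
grip_width: 8.4
finger_force: 41.9
```

>>> send_rows:
  newtons: 30
  steps:
    - {"dx": -0.4,"dy": 0.0,"dz": -0.7,"wx": 0,"wy": 0,"wz": 0,"fingers": 0}
    - {"dx": 0,"dy": 0,"dz": 0,"wx": 0,"wy": 0,"wz": 0,"fingers": 0}

```text
time: 13.38
position: [422.7, 47.5, 111.1]
tool_rot: [179.4, -0.0, 85.6]
force: [-10.7, 8.0, 47.2]
grip_width: 8.4
finger_force: 46.7
```

Run:
```python
from h import *
c,sn=np.cos(-.077),np.sin(-.077)
for th in (135,140,145):
    h=-66.5+188*np.cos(np.radians(th));z=50+188*np.sin(np.radians(th))
    e=[[637+c*h-sn*y,31.5+sn*h+c*y,z] for y in(-60,60)]
    print(th,[proj(n,x).round(0).tolist() for n in("top","side") for x in e],np.round([637+c*h,31.5+sn*h,z]))
for n in("top","side"):cv2.imwrite(f"pics/{n}8.png",grab_frame(n))
n="side";f=cv2.imread(f"pics/{n}8.png").astype(int);y0,y1,x0,x1=150,240,230,290;f=f[y0:y1,x0:x1]
g=(f[:,:,2]-f[:,:,0]>90)&(f[:,:,1]>f[:,:,2]*.6)&(f[:,:,2]>150)
print(n,x0,y0);print("\n".join("%d "%(y0+i)+"".join(".#"[int(v)] for v in r) for i,r in enumerate(g) if r.any()))
```

```text
135 [[318.0, 253.0], [272.0, 246.0], [257.0, 195.0], [249.0, 168.0]] [438.  47. 183.]
140 [[317.0, 258.0], [272.0, 251.0], [253.0, 200.0], [245.0, 172.0]] [427.  48. 171.]
145 [[317.0, 262.0], [272.0, 255.0], [250.0, 205.0], [242.0, 177.0]] [417.  48. 158.]
side 230 150
150 ......................................####...###...######...
151 ....................................####....######...######.
152 ..................................#####...##########...#####
153 ................................#####...##############....##
154 ...............................####....#################....
155 ..............................####...#####################..
156 ..............................##...#########################
157 ..................................##########################
158 ..................................#...######################
159 .......................................#####################
160 .......................................#####################
161 .......................................#####################
162 ........................................#####
[... 2435 characters left out ...]
.........########.................................
202 ...................##########...............................
203 ...................#############............................
204 ...................#############............................
205 ......................###########...........................
206 .........................#######............................
207 ............................###.............................
210 #...........................................................
211 #...........................................................
212 #...........................................................
213 #...........................................................
```

>>> send_rows:
  newtons: 30
  steps:
    - {"dx": 0.2,"dy": -0.1,"dz": 0.9,"wx": 0,"wy": 0,"wz": 0,"fingers": 0}
    - {"dx": 0,"dy": 0,"dz": 0,"wx": 0,"wy": 0,"wz": 0,"fingers": 0.35}
    - {"dx": 0,"dy": 0,"dz": 0,"wx": 0,"wy": 0,"wz": 0,"fingers": 0.35}
    - {"dx": 0,"dy": 0,"dz": 0,"wx": 0,"wy": 0,"wz": 0,"fingers": 0.35}

```text
time: 13.98
position: [418.3, 46.3, 112.4]
tool_rot: [-179.9, 0.0, 85.6]
force: [0.7, -0.3, 0.4]
grip_width: 30.1
finger_force: 0.0
```

>>> send_rows:
  newtons: 30
  steps:
    - {"dx": 0,"dy": 0,"dz": 2,"wx": 0,"wy": 0,"wz": 0,"fingers": 0.35}
    - {"dx": 0,"dy": 0,"dz": 3,"wx": 0,"wy": 0,"wz": 0,"fingers": 0.35}
    - {"dx": 0,"dy": 0,"dz": 4,"wx": 0,"wy": 0,"wz": 0,"fingers": 0.35}
    - {"dx": 0,"dy": 0,"dz": 4,"wx": 0,"wy": 0,"wz": 0,"fingers": 0.35}
    - {"dx": 0,"dy": 0,"dz": 0,"wx": 0,"wy": 0,"wz": 0,"fingers": 0.35}

```text
time: 14.6
position: [420.4, 46.1, 245.7]
tool_rot: [179.7, 0.0, 85.6]
force: [-0.5, -0.2, -0.8]
grip_width: 29.9
finger_force: 0.0
```

```bash
cat > look.py <<'E'
from h import *
import sys,pickle
out={}
for cam in("top","side"):
    f=grab_frame(cam);cv2.imwrite(f"pics/{cam}_{sys.argv[1]}.png",f)
    for q in sys.argv[2:]:
        for x in cut_out(cam,q):
            if x["conf"]<.2:continue
            m=x["pixels"];v,u=np.nonzero(m)
            if not len(u) or len(u)>3000:continue
            out.setdefault((cam,q),[]).append(m)
            print(cam,q,len(out[cam,q])-1,round(x["conf"],2),np.round(x["extent"]).astype(int).tolist(),len(u),np.round([u.mean(),v.mean()],1),at_z(cam,(u.mean(),v.mean()),20).round()[:2],f[m].mean(0).round())
pickle.dump(out,open("m2.pkl","wb"))
E
python3 look.py 9 used_canister lens_a flap_handle
```

```text
top used_canister 0 0.46 [269, 180, 286, 193] 167 [277.6 187.1] [641. 132.] [195. 186. 182.]
top lens_a 0 0.64 [432, 225, 449, 236] 159 [439.9 230.8] [ 543. -374.] [188. 180. 176.]
top lens_a 1 0.47 [387, 237, 400, 253] 127 [393.  246.5] [ 484. -233.] [196. 182. 222.]
top lens_a 2 0.43 [377, 220, 392, 228] 121 [383.  222.5] [ 555. -200.] [105. 106. 108.]
top flap_handle 0 0.71 [253, 203, 356, 258] 1776 [326.9 227.9] [525. -31.] [ 22.  31. 107.]
side used_canister 0 0.7 [308, 183, 322, 200] 185 [315.2 190.5] [645. 147.] [179. 187. 195.]
side lens_a 0 0.75 [323, 272, 342, 294] 261 [331.7 280.6] [ 555. -199.] [ 89.  95. 100.]
side lens_a 1 0.71 [301, 288, 317, 309] 291 [309.5 299.1] [ 486. -232.] [169. 161. 213.]
```

Run:
```python
from h import *
import pickle
o={k:[m.astype(np.float32) for m in v] for k,v in pickle.load(open("m2.pkl","rb")).items()}
P=ring(21,12)+ring(21,42)+ring(9,68)
t=o["top","used_canister"][0];s=o["side","used_canister"][0]
print("used",fit(P,{"top":t},[640,130],False),fit(P,{"top":t,"side":s},[640,130],False))
print("lens",fit(ring(18,0)+ring(18,36),{"top":o["top","lens_a"][2],"side":o["side","lens_a"][0]},[555,-200],False))
c,sn=np.cos(-.077),np.sin(-.077)
for n,(x,y) in dict(left=(0,102.5),large=(0,-45)).items(): print(n,637+c*x-sn*y,31.5+sn*x+c*y)
a=cv2.imread("pics/top_9.png")[165:215,255:330];b=cv2.imread("pics/side_9.png")[165:215,290:365]
cv2.imwrite("pics/c9.png",np.vstack([cv2.resize(i,(450,300),interpolation=2) for i in(a,b)]))
```

```text
used (array([638.74555405, 130.92405479]), np.float64(19.25)) (array([639.85236435, 131.03670769]), np.float64(84.25))
lens (array([ 555.9553849 , -199.34882445]), np.float64(54.25))
left 644.8847032063018 133.69628885311118
large 633.5384229825992 -13.366663398926853
```

View pics/c9.png

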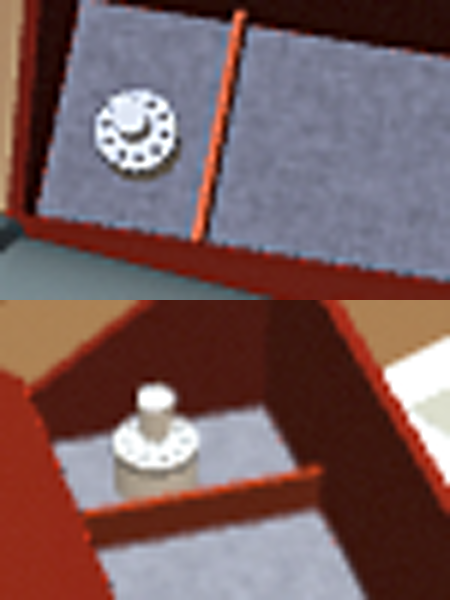

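>>> send_rows:
  newtons: 30
  steps:
    - {"dx": 5,"dy": 2,"dz": 0,"wx": 0,"wy": 0,"wz": 0,"fingers": 0.38}
    - {"dx": 5,"dy": 2,"dz": 0,"wx": 0,"wy": 0,"wz": 0,"fingers": 0.38}
    - {"dx": 5,"dy": 2,"dz": 0,"wx": 0,"wy": 0,"wz": 0,"fingers": 0.38}
    - {"dx": 5,"dy": 2,"dz": 0,"wx": 0,"wy": 0,"wz": 0,"fingers": 0.38}
    - {"dx": 2,"dy": 0.5,"dz": 0,"wx": 0,"wy": 0,"wz": 0,"fingers": 0.38}
    - {"dx": 0,"dy": 0,"dz": -4,"wx": 0,"wy": 0,"wz": 0,"fingers": 0.38}
    - {"dx": 0,"dy": 0,"dz": -4,"wx": 0,"wy": 0,"wz": 0,"fingers": 0.38}
    - {"dx": 0,"dy": 0,"dz": 0,"wx": 0,"wy": 0,"wz": 0,"fingers": 0.38}

```text
time: 16.0
position: [635.2, 131.4, 157.6]
tool_rot: [-179.5, 0.1, 85.6]
force: [-0.5, -0.2, 0.0]
grip_width: 32.3
finger_force: 0.0
```

>>> send_rows:
  newtons: 30
  steps:
    - {"dx": 0,"dy": 0,"dz": -4,"wx": 0,"wy": 0,"wz": 0,"fingers": 0.38}
    - {"dx": 0,"dy": 0,"dz": -4,"wx": 0,"wy": 0,"wz": 0,"fingers": 0.38}
    - {"dx": 0,"dy": 0,"dz": -1.5,"wx": 0,"wy": 0,"wz": 0,"fingers": 0.38}
    - {"dx": 0,"dy": 0,"dz": 0,"wx": 0,"wy": 0,"wz": 0,"fingers": 0.38}
    - {"dx": 0,"dy": 0,"dz": 0,"wx": 0,"wy": 0,"wz": 0,"fingers": 0.38}

```text
time: 16.62
position: [640.2, 131.6, 70.0]
tool_rot: [179.8, -0.0, 85.6]
force: [-0.3, -1.3, 0.4]
grip_width: 32.6
finger_force: 0.0
```

Run:
```python
from h import *
s=read_state();print(s["position"],s["force"])
a=grab_frame("side")[130:210,280:360];b=grab_frame("top")[140:220,240:320]
cv2.imwrite("pics/c10.png",np.hstack([cv2.resize(i,(400,400),interpolation=2) for i in(a,b)]))
```

```text
[640.18348745 131.62063599  69.95415315] [-0.32456259 -1.29119578  0.36759543]
```

View pics/c10.png

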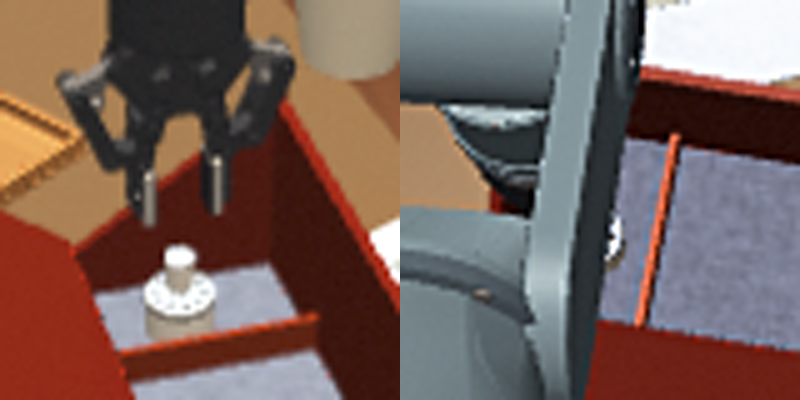

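>>> send_rows:
  newtons: 30
  steps:
    - {"dx": 0,"dy": 0,"dz": -2,"wx": 0,"wy": 0,"wz": 0,"fingers": 0.38}
    - {"dx": 0,"dy": 0,"dz": -1.3,"wx": 0,"wy": 0,"wz": 0,"fingers": 0.38}
    - {"dx": 0,"dy": 0,"dz": -0.8,"wx": 0,"wy": 0,"wz": 0,"fingers": 0.38}
    - {"dx": 0,"dy": 0,"dz": 0,"wx": 0,"wy": 0,"wz": 0,"fingers": 0.38}

```text
time: 17.23
position: [637.5, 131.5, 25.0]
tool_rot: [-179.9, 0.0, 85.6]
force: [-0.1, 0.3, 0.2]
grip_width: 32.6
finger_force: 0.0
```

>>> send_rows:
  newtons: 30
  steps:
    - {"dx": 0,"dy": 0,"dz": 0,"wx": 0,"wy": 0,"wz": 0,"fingers": 0}
    - {"dx": 0,"dy": 0,"dz": 0,"wx": 0,"wy": 0,"wz": 0,"fingers": 0}
    - {"dx": 0,"dy": 0,"dz": 0,"wx": 0,"wy": 0,"wz": 0,"fingers": 0}

```text
time: 17.6
position: [638.7, 131.6, 26.8]
tool_rot: [180.0, -0.0, 85.6]
force: [-0.7, -0.1, -0.9]
grip_width: 16.2
finger_force: 30.3
```

>>> send_rows:
  newtons: 30
  steps:
    - {"dx": 0,"dy": 0,"dz": 0.5,"wx": 0,"wy": 0,"wz": 0,"fingers": 0}
    - {"dx": 0,"dy": 0,"dz": 1,"wx": 0,"wy": 0,"wz": 0,"fingers": 0}
    - {"dx": 0,"dy": 0,"dz": 0,"wx": 0,"wy": 0,"wz": 0,"fingers": 0}

```text
time: 17.98
position: [639.7, 131.6, 43.2]
tool_rot: [179.8, -0.0, 85.6]
force: [1.0, -0.2, -0.8]
grip_width: 16.2
finger_force: 30.3
```

>>> send_rows:
  newtons: 30
  steps:
    - {"dx": 0,"dy": 0,"dz": 3.5,"wx": 0,"wy": 0,"wz": 0,"fingers": 0}
    - {"dx": 0,"dy": 0,"dz": 3.5,"wx": 0,"wy": 0,"wz": 0,"fingers": 0}
    - {"dx": 0,"dy": 0,"dz": 3.5,"wx": 0,"wy": 0,"wz": 0,"fingers": 0}
    - {"dx": 0,"dy": 0,"dz": 3.5,"wx": 0,"wy": 0,"wz": 0,"fingers": 0}
    - {"dx": 0,"dy": 0,"dz": 0,"wx": 0,"wy": 0,"wz": 0,"fingers": 0}
    - {"dx": -1,"dy": 4,"dz": 0,"wx": 0,"wy": 0,"wz": 0,"fingers": 0}
    - {"dx": -1,"dy": 4,"dz": 0,"wx": 0,"wy": 0,"wz": 0,"fingers": 0}
    - {"dx": -1,"dy": 4,"dz": 0,"wx": 0,"wy": 0,"wz": 0,"fingers": 0}

```text
time: 18.98
position: [607.3, 252.3, 179.7]
tool_rot: [-179.9, 0.0, 85.6]
force: [-0.9, 0.2, -1.3]
grip_width: 16.1
finger_force: 30.3
```

>>> send_rows:
  newtons: 30
  steps:
    - {"dx": -1,"dy": 4,"dz": 0,"wx": 0,"wy": 0,"wz": 0,"fingers": 0}
    - {"dx": -1,"dy": 4,"dz": 0,"wx": 0,"wy": 0,"wz": 0,"fingers": 0}
    - {"dx": -0.4,"dy": 3.6,"dz": 0,"wx": 0,"wy": 0,"wz": 0,"fingers": 0}
    - {"dx": 0,"dy": 0,"dz": -4,"wx": 0,"wy": 0,"wz": 0,"fingers": 0}
    - {"dx": 0,"dy": 0,"dz": -4,"wx": 0,"wy": 0,"wz": 0,"fingers": 0}
    - {"dx": 0,"dy": 0,"dz": -4,"wx": 0,"wy": 0,"wz": 0,"fingers": 0}
    - {"dx": 0,"dy": 0,"dz": 0,"wx": 0,"wy": 0,"wz": 0,"fingers": 0}
    - {"dx": 0,"dy": 0,"dz": 0,"wx": 0,"wy": 0,"wz": 0,"fingers": 0}

```text
time: 19.98
position: [585.0, 367.7, 62.3]
tool_rot: [180.0, -0.0, 85.6]
force: [-1.0, 0.7, 0.1]
grip_width: 16.2
finger_force: 30.3
```

Run:
```python
from h import *
s=read_state();p=s["position"];print(p,s["force"],s["grip_width"])
grab_frame("side");f=grab_frame("side")
for r in cut_out("side","used_canister")[:4]:
    m=r["pixels"];v,u=np.nonzero(m);print(r["conf"],r["extent"],u.mean(),v.mean())
for r in cut_out("side","tray")[:2]:
    m=r["pixels"];v,u=np.nonzero(m);print("tray",r["conf"],r["extent"],u.mean(),v.mean())
print(proj("side",[p[0],p[1],p[2]-15]),proj("side",[p[0],p[1],p[2]+15]), proj("side",[585.5,367,5]),proj("side",[585.5,367,50]))
```

```text
[584.95138394 367.71046961  62.27227   ] [-0.95236081  0.66265284  0.08077781] 16.22501429444451
0.66 [269.5, 134.0, 281.0, 153.4] 274.8070175438597 144.78947368421052
tray 0.82 [258.8, 153.1, 298.5, 169.8] 276.64912280701753 159.9785575048733
tray 0.48 [243.4, 161.1, 322.0, 251.2] 281.50277264325325 204.10166358595194
[274.76265744 150.27139149] [274.18180511 142.5711686 ] [275.77143422 160.8627438 ] [274.93009996 149.65478066]
```

>>> send_rows:
  newtons: 30
  steps:
    - {"dx": 0,"dy": 0,"dz": -2.5,"wx": 0,"wy": 0,"wz": 0,"fingers": 0}
    - {"dx": 0,"dy": 0,"dz": -1.2,"wx": 0,"wy": 0,"wz": 0,"fingers": 0}
    - {"dx": 0,"dy": 0,"dz": -0.4,"wx": 0,"wy": 0,"wz": 0,"fingers": 0}
    - {"dx": 0,"dy": 0,"dz": 0,"wx": 0,"wy": 0,"wz": 0,"fingers": 0}

```text
time: 20.68
position: [584.7, 367.6, 20.8]
tool_rot: [180.0, -0.0, 85.6]
force: [0.0, -0.3, -1.0]
grip_width: 16.4
finger_force: 30.3
```

>>> send_rows:
  newtons: 30
  steps:
    - {"dx": 0,"dy": 0,"dz": -0.2,"wx": 0,"wy": 0,"wz": 0,"fingers": 0}
    - {"dx": 0,"dy": 0,"dz": 0,"wx": 0,"wy": 0,"wz": 0,"fingers": 0}

```text
time: 20.92
position: [585.4, 367.9, 19.6]
tool_rot: [179.9, -0.1, 85.6]
force: [0.4, -1.1, 1.7]
grip_width: 16.1
finger_force: 30.5
```

>>> send_rows:
  newtons: 30
  steps:
    - {"dx": 0,"dy": 0,"dz": 0,"wx": 0,"wy": 0,"wz": 0,"fingers": 0.38}
    - {"dx": 0,"dy": 0,"dz": 0,"wx": 0,"wy": 0,"wz": 0,"fingers": 0.38}
    - {"dx": 0,"dy": 0,"dz": 0,"wx": 0,"wy": 0,"wz": 0,"fingers": 0.38}
    - {"dx": 0,"dy": 0,"dz": 2,"wx": 0,"wy": 0,"wz": 0,"fingers": 0.38}
    - {"dx": 0,"dy": 0,"dz": 4,"wx": 0,"wy": 0,"wz": 0,"fingers": 0.38}
    - {"dx": 0,"dy": 0,"dz": 5,"wx": 0,"wy": 0,"wz": 0,"fingers": 0.38}
    - {"dx": 0,"dy": -2,"dz": 5,"wx": 0,"wy": 0,"wz": 0,"fingers": 0.38}
    - {"dx": 0,"dy": -5,"dz": 2,"wx": 0,"wy": 0,"wz": 0,"fingers": 0.38}

```text
time: 21.92
position: [586.3, 299.2, 204.8]
tool_rot: [179.5, -0.2, 85.8]
force: [1.1, -0.4, -0.5]
grip_width: 32.6
finger_force: 0.0
```

>>> send_rows:
  newtons: 30
  steps:
    - {"dx": -0.3,"dy": -5.2,"dz": 0,"wx": 0,"wy": 0,"wz": 0,"fingers": 0.38}
    - {"dx": -0.3,"dy": -5.2,"dz": 0,"wx": 0,"wy": 0,"wz": 0,"fingers": 0.38}
    - {"dx": -0.3,"dy": -5.2,"dz": 0,"wx": 0,"wy": 0,"wz": 0,"fingers": 0.38}
    - {"dx": -0.3,"dy": -5.2,"dz": 0,"wx": 0,"wy": 0,"wz": 0,"fingers": 0.38}
    - {"dx": -0.3,"dy": -5.2,"dz": 0,"wx": 0,"wy": 0,"wz": 0,"fingers": 0.38}
    - {"dx": -0.3,"dy": -5.2,"dz": 0,"wx": 0,"wy": 0,"wz": 0,"fingers": 0.38}
    - {"dx": -0.3,"dy": -5.2,"dz": 0,"wx": 0,"wy": 0,"wz": 0,"fingers": 0.38}
    - {"dx": -0.3,"dy": -5.2,"dz": 0,"wx": 0,"wy": 0,"wz": 0,"fingers": 0.38}

```text
time: 22.92
position: [560.6, -120.2, 200.4]
tool_rot: [179.9, 0.0, 85.6]
force: [0.5, 0.2, 0.3]
grip_width: 32.6
finger_force: 0.0
```

>>> send_rows:
  newtons: 30
  steps:
    - {"dx": -0.3,"dy": -5.2,"dz": 0,"wx": 0,"wy": 0,"wz": 0,"fingers": 0.38}
    - {"dx": -0.3,"dy": -5.2,"dz": 0,"wx": 0,"wy": 0,"wz": 0,"fingers": 0.38}
    - {"dx": -0.3,"dy": -5.2,"dz": 0,"wx": 0,"wy": 0,"wz": 0,"fingers": 0.38}
    - {"dx": -0.3,"dy": -5.2,"dz": 0,"wx": 0,"wy": 0,"wz": 0,"fingers": 0.38}
    - {"dx": -0.3,"dy": -4.8,"dz": 0,"wx": 0,"wy": 0,"wz": 0,"fingers": 0.38}
    - {"dx": 0,"dy": 0,"dz": -4,"wx": 0,"wy": 0,"wz": 0,"fingers": 0.38}
    - {"dx": 0,"dy": 0,"dz": -4,"wx": 0,"wy": 0,"wz": 0,"fingers": 0.38}
    - {"dx": 0,"dy": 0,"dz": 0,"wx": 0,"wy": 0,"wz": 0,"fingers": 0.38}

```text
time: 23.92
position: [543.5, -372.8, 115.9]
tool_rot: [-179.7, -0.2, 85.6]
force: [-0.5, 0.2, 0.1]
grip_width: 32.7
finger_force: 0.0
```

```bash
python3 look.py 11 used_canister fresh_canister lens_a; python3 -c "
from h import *
s=read_state();print(s['time'],s['position'],s['tool_rot'],s['joints'].round(1))
import pickle
o={k:[m.astype(np.float32) for m in v] for k,v in pickle.load(open('m2.pkl','rb')).items()}
print(proj('top',[585.4,367.7,35]),proj('side',[585.4,367.7,35]),proj('top',[546,-374.4,30]),proj('side',[546,-374.4,30]))
"
```

```text
top used_canister 0 0.53 [190, 192, 207, 206] 173 [199.2 198.7] [586. 369.] [193. 188. 185.]
top lens_a 0 0.66 [376, 218, 391, 233] 124 [383.4 222.7] [ 555. -202.] [108. 108. 110.]
top lens_a 1 0.53 [389, 237, 403, 251] 134 [393.4 246.5] [ 485. -235.] [202. 189. 227.]
side fresh_canister 0 0.9 [349, 326, 368, 355] 434 [359.  341.7] [ 545. -376.] [195. 202. 207.]
side fresh_canister 1 0.77 [310, 341, 331, 367] 407 [318.3 355.2] [ 452. -375.] [178. 163. 228.]
side lens_a 0 0.62 [322, 272, 339, 292] 136 [329.3 282.7] [ 547. -203.] [81. 85. 89.]
24.325 [ 546.23750652 -374.9469694   120.25031485] [1.79887589e+02 9.67810600e-02 8.56217142e+01] [-44.7  25.5  82.6  -0.   71.8 -40.3]
[198.13814712 197.73635417] [275.12481125 153.33841575] [441.08285655 229.30308791] [359.4647421  338.20554258]
```

>>> send_rows:
  newtons: 30
  steps:
    - {"dx": 0,"dy": 0,"dz": -4,"wx": 0,"wy": 0,"wz": 0,"fingers": 0.38}
    - {"dx": 0,"dy": 0,"dz": -3,"wx": 0,"wy": 0,"wz": 0,"fingers": 0.38}
    - {"dx": 0,"dy": 0,"dz": -2,"wx": 0,"wy": 0,"wz": 0,"fingers": 0.38}
    - {"dx": 0,"dy": 0,"dz": -1.3,"wx": 0,"wy": 0,"wz": 0,"fingers": 0.38}
    - {"dx": 0,"dy": 0,"dz": 0,"wx": 0,"wy": 0,"wz": 0,"fingers": 0.38}

```text
time: 24.95
position: [545.2, -374.2, 14.9]
tool_rot: [-180.0, -0.0, 85.6]
force: [0.3, -0.2, 0.3]
grip_width: 32.2
finger_force: 0.0
```

>>> send_rows:
  newtons: 30
  steps:
    - {"dx": 0,"dy": 0,"dz": 0,"wx": 0,"wy": 0,"wz": 0,"fingers": 0}
    - {"dx": 0,"dy": 0,"dz": 0,"wx": 0,"wy": 0,"wz": 0,"fingers": 0}
    - {"dx": 0,"dy": 0,"dz": 0,"wx": 0,"wy": 0,"wz": 0,"fingers": 0}

```text
time: 25.32
position: [546.2, -375.2, 16.8]
tool_rot: [179.9, 0.1, 85.6]
force: [0.9, 0.3, 3.1]
grip_width: 15.7
finger_force: 29.6
```

>>> send_rows:
  newtons: 30
  steps:
    - {"dx": 0,"dy": 0,"dz": 1,"wx": 0,"wy": 0,"wz": 0,"fingers": 0}
    - {"dx": 0,"dy": 0,"dz": 3,"wx": 0,"wy": 0,"wz": 0,"fingers": 0}
    - {"dx": 0,"dy": 0,"dz": 0,"wx": 0,"wy": 0,"wz": 0,"fingers": 0}

```text
time: 25.7
position: [547.2, -376.1, 58.8]
tool_rot: [179.8, 0.2, 85.6]
force: [-0.0, -0.2, -0.4]
grip_width: 16.3
finger_force: 29.4
```

>>> send_rows:
  newtons: 30
  steps:
    - {"dx": 0,"dy": 0,"dz": 4.4,"wx": 0,"wy": 0,"wz": 0,"fingers": 0}
    - {"dx": 0,"dy": 0,"dz": 4.4,"wx": 0,"wy": 0,"wz": 0,"fingers": 0}
    - {"dx": 0,"dy": 1,"dz": 4.4,"wx": 0,"wy": 0,"wz": 0,"fingers": 0}
    - {"dx": 0.9,"dy": 4.6,"dz": 0,"wx": 0,"wy": 0,"wz": 0,"fingers": 0}
    - {"dx": 0.9,"dy": 5,"dz": 0,"wx": 0,"wy": 0,"wz": 0,"fingers": 0}
    - {"dx": 0.9,"dy": 5,"dz": 0,"wx": 0,"wy": 0,"wz": 0,"fingers": 0}
    - {"dx": 0.9,"dy": 5,"dz": 0,"wx": 0,"wy": 0,"wz": 0,"fingers": 0}
    - {"dx": 0.9,"dy": 5,"dz": 0,"wx": 0,"wy": 0,"wz": 0,"fingers": 0}

```text
time: 26.7
position: [590.1, -116.7, 186.6]
tool_rot: [-179.9, -0.0, 85.6]
force: [0.2, 0.2, 0.1]
grip_width: 15.8
finger_force: 29.5
```

>>> send_rows:
  newtons: 30
  steps:
    - {"dx": 0.9,"dy": 5,"dz": 0,"wx": 0,"wy": 0,"wz": 0,"fingers": 0}
    - {"dx": 0.9,"dy": 5,"dz": 0,"wx": 0,"wy": 0,"wz": 0,"fingers": 0}
    - {"dx": 1.1,"dy": 5,"dz": 0,"wx": 0,"wy": 0,"wz": 0,"fingers": 0}
    - {"dx": 1,"dy": 5,"dz": 0,"wx": 0,"wy": 0,"wz": 0,"fingers": 0}
    - {"dx": 1,"dy": 5,"dz": 0,"wx": 0,"wy": 0,"wz": 0,"fingers": 0}
    - {"dx": 0,"dy": 0,"dz": 0,"wx": 0,"wy": 0,"wz": 0,"fingers": 0}
    - {"dx": 0,"dy": 0,"dz": 0,"wx": 0,"wy": 0,"wz": 0,"fingers": 0}

```text
time: 27.58
position: [638.9, 131.3, 186.6]
tool_rot: [-179.9, 0.0, 85.6]
force: [-0.4, -0.3, -1.6]
grip_width: 16.0
finger_force: 29.5
```

Now lower to the floor (reading ≈ 28).

>>> send_rows:
  newtons: 30
  steps:
    - {"dx": 0,"dy": 0,"dz": -4,"wx": 0,"wy": 0,"wz": 0,"fingers": 0}
    - {"dx": 0,"dy": 0,"dz": -4,"wx": 0,"wy": 0,"wz": 0,"fingers": 0}
    - {"dx": 0,"dy": 0,"dz": -4,"wx": 0,"wy": 0,"wz": 0,"fingers": 0}
    - {"dx": 0,"dy": 0,"dz": -2.5,"wx": 0,"wy": 0,"wz": 0,"fingers": 0}
    - {"dx": 0,"dy": 0,"dz": -1,"wx": 0,"wy": 0,"wz": 0,"fingers": 0}
    - {"dx": 0,"dy": 0,"dz": 0,"wx": 0,"wy": 0,"wz": 0,"fingers": 0}

```text
time: 28.32
position: [639.2, 130.5, 32.2]
tool_rot: [-179.9, 0.0, 85.5]
force: [0.1, -1.0, 0.1]
grip_width: 16.2
finger_force: 29.5
```

>>> send_rows:
  newtons: 30
  steps:
    - {"dx": 0,"dy": 0,"dz": -0.4,"wx": 0,"wy": 0,"wz": 0,"fingers": 0}
    - {"dx": 0,"dy": 0,"dz": 0,"wx": 0,"wy": 0,"wz": 0,"fingers": 0}

```text
time: 28.58
position: [640.1, 131.5, 29.4]
tool_rot: [179.9, -0.0, 85.6]
force: [-0.2, -0.2, -0.6]
grip_width: 15.9
finger_force: 29.5
```

>>> send_rows:
  newtons: 30
  steps:
    - {"dx": 0,"dy": 0,"dz": -0.2,"wx": 0,"wy": 0,"wz": 0,"fingers": 0}
    - {"dx": 0,"dy": 0,"dz": 0,"wx": 0,"wy": 0,"wz": 0,"fingers": 0.38}
    - {"dx": 0,"dy": 0,"dz": 0,"wx": 0,"wy": 0,"wz": 0,"fingers": 0.38}
    - {"dx": 0,"dy": 0,"dz": 0,"wx": 0,"wy": 0,"wz": 0,"fingers": 0.38}
    - {"dx": 0,"dy": 0,"dz": 2,"wx": 0,"wy": 0,"wz": 0,"fingers": 0.38}
    - {"dx": 0,"dy": 0,"dz": 5,"wx": 0,"wy": 0,"wz": 0,"fingers": 0.38}
    - {"dx": 0,"dy": 0,"dz": 5,"wx": 0,"wy": 0,"wz": 0,"fingers": 0.38}
    - {"dx": 0,"dy": 0,"dz": 4,"wx": 0,"wy": 0,"wz": 0,"fingers": 0.38}

```text
time: 29.58
position: [640.3, 131.6, 190.7]
tool_rot: [179.8, -0.0, 85.6]
force: [-0.6, 0.3, -0.1]
grip_width: 32.4
finger_force: 0.0
```

>>> send_rows:
  newtons: 30
  steps:
    - {"dx": -1.2,"dy": -4.7,"dz": 0,"wx": 0,"wy": 0,"wz": 0,"fingers": 0.6}
    - {"dx": -1.2,"dy": -4.7,"dz": 0,"wx": 0,"wy": 0,"wz": 0,"fingers": 0.6}
    - {"dx": -1.2,"dy": -4.7,"dz": 0,"wx": 0,"wy": 0,"wz": 0,"fingers": 0.6}
    - {"dx": -1.2,"dy": -4.7,"dz": 0,"wx": 0,"wy": 0,"wz": 0,"fingers": 0.6}
    - {"dx": -1.2,"dy": -4.7,"dz": 0,"wx": 0,"wy": 0,"wz": 0,"fingers": 0.6}
    - {"dx": -1.2,"dy": -4.7,"dz": 0,"wx": 0,"wy": 0,"wz": 0,"fingers": 0.6}
    - {"dx": -1.2,"dy": -4.9,"dz": 0,"wx": 0,"wy": 0,"wz": 0,"fingers": 0.6}
    - {"dx": 0,"dy": 0,"dz": 0,"wx": 0,"wy": 0,"wz": 0,"fingers": 0.6}

```text
time: 30.58
position: [554.9, -203.1, 188.1]
tool_rot: [179.9, 0.1, 85.3]
force: [1.3, 1.5, -0.5]
grip_width: 50.9
finger_force: 0.0
```

```bash
python3 look.py 12 used_canister lens_a; python3 -c "
from h import *
import pickle
s=read_state();print(s['time'],s['position'],s['tool_rot'],s['joints'].round(1))
o={k:[m.astype(np.float32) for m in v] for k,v in pickle.load(open('m2.pkl','rb')).items()}
P=ring(18,0)+ring(18,36)
for k in o:
  if k[1]=='lens_a':
    for m in o[k]: print(k,fit(P,{k[0]:m},[555,-200],False))
"
```

```text
top used_canister 0 0.61 [192, 191, 208, 206] 200 [199.9 198.7] [586. 367.] [177. 174. 173.]
top used_canister 1 0.21 [185, 239, 197, 253] 132 [190.3 244.1] [445. 375.] [ 88. 166. 198.]
side used_canister 0 0.6 [269, 146, 282, 164] 193 [275.2 156. ] [587. 374.] [167. 183. 195.]
side lens_a 0 0.66 [302, 291, 316, 311] 260 [309.4 299.1] [ 485. -232.] [172. 163. 215.]
side lens_a 1 0.6 [326, 270, 339, 290] 243 [331.9 280.7] [ 556. -200.] [89. 95. 99.]
side lens_a 2 0.47 [257, 152, 297, 170] 426 [277.1 160.5] [585. 346.] [ 75. 133. 191.]
30.875 [ 555.83994362 -198.20200493  186.82835549] [ 1.79983308e+02 -4.19909067e-03  8.57042640e+01] [-31.1  13.   90.8   0.   76.2 -26.9]
('side', 'lens_a') (array([1117.74609375, 3022.45703125]), np.float64(260.0))
('side', 'lens_a') (array([ 557.23944855, -196.2528038 ]), np.float64(42.75))
('side', 'lens_a') (array([1117.74609375, 3022.45703125]), np.float64(426.0))
```

>>> send_rows:
  newtons: 30
  steps:
    - {"dx": 0,"dy": 0,"dz": -5,"wx": 0,"wy": 0,"wz": 0,"fingers": 0.6}
    - {"dx": 0,"dy": 0,"dz": -5,"wx": 0,"wy": 0,"wz": 0,"fingers": 0.6}
    - {"dx": 0,"dy": 0,"dz": -3.5,"wx": 0,"wy": 0,"wz": 0,"fingers": 0.6}
    - {"dx": 0,"dy": 0,"dz": -2,"wx": 0,"wy": 0,"wz": 0,"fingers": 0.6}
    - {"dx": 0,"dy": 0,"dz": -1.2,"wx": 0,"wy": 0,"wz": 0,"fingers": 0.6}
    - {"dx": 0,"dy": 0,"dz": 0,"wx": 0,"wy": 0,"wz": 0,"fingers": 0.6}

```text
time: 31.62
position: [555.7, -199.3, 19.5]
tool_rot: [-180.0, -0.0, 85.6]
force: [0.7, -0.3, 0.5]
grip_width: 51.2
finger_force: 0.0
```

>>> send_rows:
  newtons: 30
  steps:
    - {"dx": 0,"dy": 0,"dz": -1,"wx": 0,"wy": 0,"wz": 0,"fingers": 0.6}
    - {"dx": 0,"dy": 0,"dz": -0.7,"wx": 0,"wy": 0,"wz": 0,"fingers": 0.6}
    - {"dx": 0,"dy": 0,"dz": 0,"wx": 0,"wy": 0,"wz": 0,"fingers": 0.6}

```text
time: 32.0
position: [555.1, -199.3, 2.0]
tool_rot: [-180.0, -0.0, 85.6]
force: [0.0, 0.4, -0.0]
grip_width: 51.2
finger_force: 0.0
```

>>> send_rows:
  newtons: 25
  steps:
    - {"dx": 0,"dy": 0,"dz": -0.4,"wx": 0,"wy": 0,"wz": 0,"fingers": 0.6}
    - {"dx": 0,"dy": 0,"dz": 0,"wx": 0,"wy": 0,"wz": 0,"fingers": 0.6}

```text
time: 32.25
position: [555.3, -199.4, -1.7]
tool_rot: [-180.0, -0.0, 85.6]
force: [0.5, 0.2, -0.2]
grip_width: 50.9
finger_force: 0.0
```

>>> send_rows:
  newtons: 25
  steps:
    - {"dx": 0,"dy": 0,"dz": -0.4,"wx": 0,"wy": 0,"wz": 0,"fingers": 0.6}
    - {"dx": 0,"dy": 0,"dz": 0,"wx": 0,"wy": 0,"wz": 0,"fingers": 0.6}

```text
time: 32.5
position: [555.2, -199.3, -5.9]
tool_rot: [-180.0, -0.0, 85.6]
force: [-1.1, 1.1, -0.2]
grip_width: 51.3
finger_force: 0.0
```

>>> send_rows:
  newtons: 25
  steps:
    - {"dx": 0,"dy": 0,"dz": -0.3,"wx": 0,"wy": 0,"wz": 0,"fingers": 0.6}
    - {"dx": 0,"dy": 0,"dz": 0,"wx": 0,"wy": 0,"wz": 0,"fingers": 0.6}

```text
time: 32.75
position: [555.3, -199.4, -8.8]
tool_rot: [-180.0, -0.0, 85.6]
force: [-0.3, -0.3, -0.9]
grip_width: 51.4
finger_force: 0.0
```

>>> send_rows:
  newtons: 30
  steps:
    - {"dx": 0,"dy": 0,"dz": 0,"wx": 0,"wy": 0,"wz": 0,"fingers": 0}
    - {"dx": 0,"dy": 0,"dz": 0,"wx": 0,"wy": 0,"wz": 0,"fingers": 0}
    - {"dx": 0,"dy": 0,"dz": 0,"wx": 0,"wy": 0,"wz": 0,"fingers": 0}

```text
time: 33.12
position: [555.7, -199.6, -8.3]
tool_rot: [180.0, 0.0, 85.6]
force: [0.2, -0.1, 0.8]
grip_width: 34.6
finger_force: 30.1
```

>>> send_rows:
  newtons: 40
  steps:
    - {"dx": 0,"dy": 0,"dz": 0.8,"wx": 0,"wy": 0,"wz": 0,"fingers": 0}
    - {"dx": 0,"dy": 0,"dz": 2,"wx": 0,"wy": 0,"wz": 0,"fingers": 0}
    - {"dx": 0,"dy": 0,"dz": 0,"wx": 0,"wy": 0,"wz": 0,"fingers": 0}
    - {"dx": 0,"dy": 0,"dz": 0,"wx": 0,"wy": 0,"wz": 0,"fingers": 0}

```text
time: 33.62
position: [555.6, -199.6, 19.9]
tool_rot: [180.0, 0.0, 85.6]
force: [-0.6, -0.2, -1.2]
grip_width: 34.2
finger_force: 40.0
```

>>> send_rows:
  newtons: 40
  steps:
    - {"dx": 0,"dy": 0,"dz": 5,"wx": 0,"wy": 0,"wz": 0,"fingers": 0}
    - {"dx": 0,"dy": 0,"dz": 5,"wx": 0,"wy": 0,"wz": 0,"fingers": 0}
    - {"dx": 0,"dy": 0,"dz": 5,"wx": 0,"wy": 0,"wz": 0,"fingers": 0}
    - {"dx": 1.7,"dy": 3.6,"dz": 0,"wx": 0,"wy": 0,"wz": 0,"fingers": 0}
    - {"dx": 2,"dy": 5,"dz": 0,"wx": 0,"wy": 0,"wz": 0,"fingers": 0}
    - {"dx": 2,"dy": 5,"dz": 0,"wx": 0,"wy": 0,"wz": 0,"fingers": 0}
    - {"dx": 2,"dy": 5,"dz": 0,"wx": 0,"wy": 0,"wz": 0,"fingers": 0}
    - {"dx": 0,"dy": 0,"dz": 0,"wx": 0,"wy": 0,"wz": 0,"fingers": 0}

```text
time: 34.62
position: [632.7, -9.5, 168.6]
tool_rot: [-179.9, -0.1, 85.9]
force: [0.5, -1.0, -1.3]
grip_width: 34.6
finger_force: 40.4
```

>>> send_rows:
  newtons: 40
  steps:
    - {"dx": 0,"dy": 0,"dz": -4.5,"wx": 0,"wy": 0,"wz": 0,"fingers": 0}
    - {"dx": 0,"dy": 0,"dz": -4.5,"wx": 0,"wy": 0,"wz": 0,"fingers": 0}
    - {"dx": 0,"dy": 0,"dz": -4.5,"wx": 0,"wy": 0,"wz": 0,"fingers": 0}
    - {"dx": 0,"dy": 0,"dz": -2,"wx": 0,"wy": 0,"wz": 0,"fingers": 0}
    - {"dx": 0,"dy": 0,"dz": -0.5,"wx": 0,"wy": 0,"wz": 0,"fingers": 0}
    - {"dx": 0,"dy": 0,"dz": 0,"wx": 0,"wy": 0,"wz": 0,"fingers": 0}
    - {"dx": 0,"dy": 0,"dz": 0,"wx": 0,"wy": 0,"wz": 0,"fingers": 0}

```text
time: 35.5
position: [634.1, -13.9, 11.5]
tool_rot: [179.8, 0.0, 85.6]
force: [-0.9, 0.4, -1.1]
grip_width: 34.0
finger_force: 40.4
```

>>> send_rows:
  newtons: 40
  steps:
    - {"dx": 0,"dy": 0,"dz": -0.6,"wx": 0,"wy": 0,"wz": 0,"fingers": 0}
    - {"dx": 0,"dy": 0,"dz": -0.2,"wx": 0,"wy": 0,"wz": 0,"fingers": 0}
    - {"dx": 0,"dy": 0,"dz": 0,"wx": 0,"wy": 0,"wz": 0,"fingers": 0}

```text
time: 35.88
position: [633.5, -13.6, 3.7]
tool_rot: [179.9, 0.0, 85.6]
force: [-4.5, 0.9, 10.6]
grip_width: 34.3
finger_force: 42.0
```

>>> send_rows:
  newtons: 20
  steps:
    - {"dx": 0,"dy": 0,"dz": 0,"wx": 0,"wy": 0,"wz": 0,"fingers": 0.6}
    - {"dx": 0,"dy": 0,"dz": 0,"wx": 0,"wy": 0,"wz": 0,"fingers": 0.6}
    - {"dx": 0,"dy": 0,"dz": 0,"wx": 0,"wy": 0,"wz": 0,"fingers": 0.6}
    - {"dx": 0,"dy": 0,"dz": 2,"wx": 0,"wy": 0,"wz": 0,"fingers": 0.6}
    - {"dx": 0,"dy": 0,"dz": 5,"wx": 0,"wy": 0,"wz": 0,"fingers": 0.6}
    - {"dx": 0,"dy": 0,"dz": 5,"wx": 0,"wy": 0,"wz": 0,"fingers": 0.6}
    - {"dx": 0,"dy": 0,"dz": 5,"wx": 0,"wy": 0,"wz": 0,"fingers": 0.6}
    - {"dx": 0,"dy": 0,"dz": 5,"wx": 0,"wy": 0,"wz": 0,"fingers": 0.6}

```text
time: 36.88
position: [633.0, -13.6, 225.2]
tool_rot: [179.8, 0.0, 85.6]
force: [0.7, 0.1, -0.2]
grip_width: 51.5
finger_force: 0.0
```

>>> send_rows:
  newtons: 30
  steps:
    - {"dx": -5,"dy": 1.5,"dz": 0,"wx": 0,"wy": 0,"wz": 0,"fingers": 0.35}
    - {"dx": -5,"dy": 1.5,"dz": 0,"wx": 0,"wy": 0,"wz": 0,"fingers": 0.35}
    - {"dx": -5,"dy": 1.5,"dz": 0,"wx": 0,"wy": 0,"wz": 0,"fingers": 0.35}
    - {"dx": -5,"dy": 1.5,"dz": 0,"wx": 0,"wy": 0,"wz": 0,"fingers": 0.35}
    - {"dx": -1.4,"dy": 0,"dz": 0,"wx": 0,"wy": 0,"wz": 0,"fingers": 0.35}
    - {"dx": 0,"dy": 0,"dz": 0,"wx": 0,"wy": 0,"wz": 0,"fingers": 0.35}

```text
time: 37.62
position: [419.2, 46.3, 223.0]
tool_rot: [179.8, 0.0, 85.6]
force: [-0.1, -0.3, -0.8]
grip_width: 29.8
finger_force: 0.0
```

```bash
python3 look.py 13 fresh_canister lens_a; python3 -c "
from h import *
s=read_state();print(s['time'],s['position'])
a=cv2.imread('pics/top_13.png')[150:270,230:380];b=cv2.imread('pics/side_13.png')[130:280,230:400]
cv2.imwrite('pics/c13.png',np.hstack([cv2.resize(a,(400,320),interpolation=2),cv2.resize(b,(363,320),interpolation=2)]))
"
```

```text
top fresh_canister 0 0.76 [461, 226, 478, 239] 195 [469.2 233.5] [ 541. -463.] [ 33. 123. 192.]
top fresh_canister 1 0.59 [431, 252, 449, 267] 203 [439.4 260.7] [ 453. -373.] [162. 147. 199.]
top fresh_canister 2 0.47 [274, 180, 286, 194] 149 [277.7 187.2] [641. 131.] [195. 187. 183.]
top fresh_canister 3 0.36 [182, 179, 221, 220] 852 [201.6 199.6] [583. 361.] [ 71. 111. 159.]
top fresh_canister 4 0.31 [257, 201, 357, 254] 1923 [323.8 226.6] [529. -21.] [ 21.  31. 107.]
top lens_a 0 0.66 [386, 237, 403, 251] 133 [393.2 246.1] [ 486. -234.] [195. 183. 224.]
top lens_a 1 0.58 [318, 188, 332, 199] 114 [324.7 192.6] [635. -16.] [100. 101. 103.]
side fresh_canister 0 0.96 [309, 339, 329, 368] 410 [318.5 354.7] [ 453. -374.] [179. 164. 229.]
side fresh_canister 1 0.7 [363, 367, 390, 395] 525 [376.9 378.6] [ 542. -464.] [ 12. 151. 227.]
side fresh_canister 2 0.68 [310, 179, 321, 198] 198 [315.2 190.6] [645. 147.] [174. 183. 194.]
side lens_a 0 0.8 [302, 290, 315, 312] 276 [309.2 298.9] [ 485. -231.] [172. 163. 215.]
side lens_a 1 0.65 [323, 214, 341, 230] 176 [331.9 221.8] [638.  -3.] [84. 88. 90.]
37.925 [419.21056559  46.1928492  221.39047436]
```

View pics/c13.png

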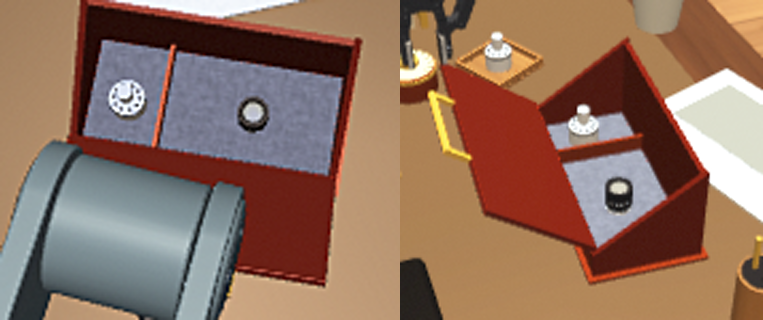

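>>> send_rows:
  newtons: 30
  steps:
    - {"dx": 0.2,"dy": 0.1,"dz": -4,"wx": 0,"wy": 0,"wz": 0,"fingers": 0.35}
    - {"dx": 0,"dy": 0,"dz": -3,"wx": 0,"wy": 0,"wz": 0,"fingers": 0.35}
    - {"dx": 0,"dy": 0,"dz": -2,"wx": 0,"wy": 0,"wz": 0,"fingers": 0.35}
    - {"dx": 0,"dy": 0,"dz": -1,"wx": 0,"wy": 0,"wz": 0,"fingers": 0.35}
    - {"dx": 0,"dy": 0,"dz": -0.8,"wx": 0,"wy": 0,"wz": 0,"fingers": 0.35}
    - {"dx": 0,"dy": 0,"dz": 0,"wx": 0,"wy": 0,"wz": 0,"fingers": 0.35}

```text
time: 38.67
position: [420.5, 47.5, 113.4]
tool_rot: [-180.0, -0.0, 85.6]
force: [0.3, 0.1, -1.5]
grip_width: 29.9
finger_force: 0.0
```

>>> send_rows:
  newtons: 30
  steps:
    - {"dx": 0,"dy": 0,"dz": 0,"wx": 0,"wy": 0,"wz": 0,"fingers": 0}
    - {"dx": 0,"dy": 0,"dz": 0,"wx": 0,"wy": 0,"wz": 0,"fingers": 0}
    - {"dx": 0,"dy": 0,"dz": 0,"wx": 0,"wy": 0,"wz": 0,"fingers": 0}

```text
time: 39.05
position: [425.1, 47.0, 114.9]
tool_rot: [179.4, -0.0, 85.5]
force: [15.9, -0.1, -13.1]
grip_width: 8.5
finger_force: 29.8
```

>>> send_rows:
  newtons: 30
  steps:
    - {"dx": 0.45,"dy": -0.03,"dz": -0.35,"wx": 0,"wy": 0,"wz": 0,"fingers": 0}
    - {"dx": 0.97,"dy": -0.07,"dz": 1.3,"wx": 0,"wy": 0,"wz": 0,"fingers": 0}
    - {"dx": 1.07,"dy": -0.08,"dz": 1.21,"wx": 0,"wy": 0,"wz": 0,"fingers": 0}
    - {"dx": 1.16,"dy": -0.09,"dz": 1.11,"wx": 0,"wy": 0,"wz": 0,"fingers": 0}
    - {"dx": 0,"dy": 0,"dz": 0,"wx": 0,"wy": 0,"wz": 0,"fingers": 0}

```text
time: 39.67
position: [455.2, 44.4, 148.1]
tool_rot: [-179.7, 0.1, 85.6]
force: [-16.5, -2.5, 19.0]
grip_width: 8.4
finger_force: 32.5
```

>>> send_rows:
  newtons: 30
  steps:
    - {"dx": 1.25,"dy": -0.1,"dz": 1.0,"wx": 0,"wy": 0,"wz": 0,"fingers": 0}
    - {"dx": 1.33,"dy": -0.1,"dz": 0.88,"wx": 0,"wy": 0,"wz": 0,"fingers": 0}
    - {"dx": 0,"dy": 0,"dz": 0,"wx": 0,"wy": 0,"wz": 0,"fingers": 0}

```text
time: 40.05
position: [483.1, 42.1, 167.7]
tool_rot: [180.0, 0.1, 85.6]
force: [-8.3, -1.6, 15.4]
grip_width: 8.6
finger_force: 32.0
```

>>> send_rows:
  newtons: 30
  steps:
    - {"dx": 1.2,"dy": -0.11,"dz": 1.2,"wx": 0,"wy": 0,"wz": 0,"fingers": 0}
    - {"dx": 1.51,"dy": -0.12,"dz": 0.63,"wx": 0,"wy": 0,"wz": 0,"fingers": 0}
    - {"dx": 1.56,"dy": -0.12,"dz": 0.49,"wx": 0,"wy": 0,"wz": 0,"fingers": 0}
    - {"dx": 0,"dy": 0,"dz": 0,"wx": 0,"wy": 0,"wz": 0,"fingers": 0}

```text
time: 40.55
position: [525.7, 38.5, 187.4]
tool_rot: [-180.0, 0.1, 85.6]
force: [3.9, -4.5, -9.6]
grip_width: 8.7
finger_force: 31.0
```

>>> send_rows:
  newtons: 30
  steps:
    - {"dx": 1.6,"dy": -0.12,"dz": 0.36,"wx": 0,"wy": 0,"wz": 0,"fingers": 0}
    - {"dx": 1.62,"dy": -0.12,"dz": 0.21,"wx": 0,"wy": 0,"wz": 0,"fingers": 0}
    - {"dx": 1.63,"dy": -0.13,"dz": 0.07,"wx": 0,"wy": 0,"wz": 0,"fingers": 0}
    - {"dx": 0,"dy": 0,"dz": 0,"wx": 0,"wy": 0,"wz": 0,"fingers": 0}

```text
time: 41.05
position: [574.7, 34.2, 195.3]
tool_rot: [179.9, 0.1, 85.6]
force: [1.4, -6.8, -1.5]
grip_width: 8.8
finger_force: 30.9
```

>>> send_rows:
  newtons: 30
  steps:
    - {"dx": 1.63,"dy": -0.2,"dz": -0.07,"wx": 0,"wy": 0,"wz": 0,"fingers": 0}
    - {"dx": 1.62,"dy": -0.2,"dz": -0.21,"wx": 0,"wy": 0,"wz": 0,"fingers": 0}
    - {"dx": 1.6,"dy": -0.2,"dz": -0.36,"wx": 0,"wy": 0,"wz": 0,"fingers": 0}
    - {"dx": 0,"dy": 0,"dz": 0,"wx": 0,"wy": 0,"wz": 0,"fingers": 0}

```text
time: 41.55
position: [623.5, 30.0, 189.1]
tool_rot: [179.8, -0.0, 85.6]
force: [3.3, 1.3, 1.5]
grip_width: 8.9
finger_force: 31.2
```

>>> send_rows:
  newtons: 30
  steps:
    - {"dx": 1.56,"dy": -0.15,"dz": -0.49,"wx": 0,"wy": 0,"wz": 0,"fingers": 0}
    - {"dx": 1.51,"dy": -0.15,"dz": -0.63,"wx": 0,"wy": 0,"wz": 0,"fingers": 0}
    - {"dx": 0,"dy": 0,"dz": 0,"wx": 0,"wy": 0,"wz": 0,"fingers": 0}

```text
time: 41.92
position: [653.6, 27.4, 177.5]
tool_rot: [179.9, -0.1, 85.6]
force: [3.0, 1.8, 0.4]
grip_width: 8.7
finger_force: 31.7
```

>>> send_rows:
  newtons: 30
  steps:
    - {"dx": 1.45,"dy": -0.11,"dz": -0.76,"wx": 0,"wy": 0,"wz": 0,"fingers": 0}
    - {"dx": 1.38,"dy": -0.11,"dz": -0.88,"wx": 0,"wy": 0,"wz": 0,"fingers": 0}
    - {"dx": 1.3,"dy": -0.1,"dz": -1.0,"wx": 0,"wy": 0,"wz": 0,"fingers": 0}
    - {"dx": 0,"dy": 0,"dz": 0,"wx": 0,"wy": 0,"wz": 0,"fingers": 0}

```text
time: 42.42
position: [695.8, 23.7, 149.5]
tool_rot: [179.9, -0.0, 85.6]
force: [3.2, 2.3, -0.1]
grip_width: 8.7
finger_force: 32.5
```

>>> send_rows:
  newtons: 30
  steps:
    - {"dx": 1.2,"dy": -0.09,"dz": -1.11,"wx": 0,"wy": 0,"wz": 0,"fingers": 0}
    - {"dx": 1.1,"dy": -0.09,"dz": -1.21,"wx": 0,"wy": 0,"wz": 0,"fingers": 0}
    - {"dx": 0,"dy": 0,"dz": 0,"wx": 0,"wy": 0,"wz": 0,"fingers": 0}

```text
time: 42.8
position: [718.9, 21.6, 125.5]
tool_rot: [179.9, -0.0, 85.6]
force: [3.5, 2.3, -1.0]
grip_width: 8.5
finger_force: 33.1
```

>>> send_rows:
  newtons: 30
  steps:
    - {"dx": 0.8,"dy": -0.06,"dz": -1.0,"wx": 0,"wy": 0,"wz": 0,"fingers": 0}
    - {"dx": 0,"dy": 0,"dz": 0,"wx": 0,"wy": 0,"wz": 0,"fingers": 0}

```text
time: 43.05
position: [726.3, 21.0, 115.8]
tool_rot: [180.0, -0.0, 85.6]
force: [2.8, 2.6, -2.4]
grip_width: 8.8
finger_force: 33.2
```

>>> send_rows:
  newtons: 30
  steps:
    - {"dx": 0.2,"dy": 0,"dz": -0.35,"wx": 0,"wy": 0,"wz": 0,"fingers": 0}
    - {"dx": 0,"dy": 0,"dz": 0,"wx": 0,"wy": 0,"wz": 0,"fingers": 0}

```text
time: 43.3
position: [727.9, 20.8, 113.7]
tool_rot: [180.0, 0.0, 85.6]
force: [4.4, 1.8, -1.1]
grip_width: 8.6
finger_force: 33.2
```

>>> send_rows:
  newtons: 30
  steps:
    - {"dx": 0.1,"dy": 0,"dz": -0.25,"wx": 0,"wy": 0,"wz": 0,"fingers": 0}
    - {"dx": 0,"dy": 0,"dz": 0,"wx": 0,"wy": 0,"wz": 0,"fingers": 0}

```text
time: 43.55
position: [729.0, 20.8, 112.0]
tool_rot: [179.9, 0.0, 85.6]
force: [3.3, 0.7, 2.7]
grip_width: 8.6
finger_force: 33.6
```

>>> send_rows:
  newtons: 30
  steps:
    - {"dx": 0.1,"dy": 0,"dz": -0.3,"wx": 0,"wy": 0,"wz": 0,"fingers": 0}
    - {"dx": 0,"dy": 0,"dz": 0,"wx": 0,"wy": 0,"wz": 0,"fingers": 0}

```text
time: 43.8
position: [729.1, 20.7, 111.8]
tool_rot: [-180.0, 0.0, 85.6]
force: [-10.0, 0.7, 18.1]
grip_width: 8.9
finger_force: 35.0
```

>>> send_rows:
  newtons: 30
  steps:
    - {"dx": 0.1,"dy": 0,"dz": -0.3,"wx": 0,"wy": 0,"wz": 0,"fingers": 0}
    - {"dx": 0,"dy": 0,"dz": 0,"wx": 0,"wy": 0,"wz": 0,"fingers": 0}

```text
time: 44.05
position: [729.2, 20.7, 111.6]
tool_rot: [-179.9, 0.1, 85.6]
force: [-19.0, 1.3, 30.7]
grip_width: 8.6
finger_force: 36.5
```

>>> send_rows:
  newtons: 30
  steps:
    - {"dx": -0.3,"dy": 0,"dz": 0.7,"wx": 0,"wy": 0,"wz": 0,"fingers": 0}
    - {"dx": 0,"dy": 0,"dz": 0,"wx": 0,"wy": 0,"wz": 0,"fingers": 0}

```text
time: 44.3
position: [728.1, 20.8, 113.4]
tool_rot: [179.9, 0.0, 85.6]
force: [2.7, 0.8, 4.5]
grip_width: 8.5
finger_force: 33.8
```

>>> send_rows:
  newtons: 30
  steps:
    - {"dx": 0,"dy": 0,"dz": 0,"wx": 0,"wy": 0,"wz": 0,"fingers": 0.2}
    - {"dx": 0,"dy": 0,"dz": 0,"wx": 0,"wy": 0,"wz": 0,"fingers": 0.2}
    - {"dx": 0,"dy": 0,"dz": 0,"wx": 0,"wy": 0,"wz": 0,"fingers": 0.2}

```text
time: 44.68
position: [726.8, 21.0, 111.2]
tool_rot: [-179.9, 0.0, 85.6]
force: [0.1, -0.4, 0.3]
grip_width: 16.7
finger_force: 0.0
```

>>> send_rows:
  newtons: 30
  steps:
    - {"dx": 0,"dy": 0,"dz": 2.5,"wx": 0,"wy": 0,"wz": 0,"fingers": 0.2}
    - {"dx": 0.1,"dy": 0,"dz": 2.5,"wx": 0,"wy": 0,"wz": 0,"fingers": 0.2}
    - {"dx": 0,"dy": 0,"dz": 0,"wx": 0,"wy": 0,"wz": 0,"fingers": 0}
    - {"dx": 0,"dy": 0,"dz": 0,"wx": 0,"wy": 0,"wz": 0,"fingers": 0}
    - {"dx": 0,"dy": 0,"dz": -1.2,"wx": 0,"wy": 0,"wz": 0,"fingers": 0}
    - {"dx": 0,"dy": 0,"dz": 0,"wx": 0,"wy": 0,"wz": 0,"fingers": 0}

```text
time: 45.42
position: [726.6, 21.2, 146.9]
tool_rot: [-179.7, -0.0, 85.6]
force: [-0.2, -0.8, -0.8]
grip_width: -0.2
finger_force: 0.0
```

>>> send_rows:
  newtons: 30
  steps:
    - {"dx": 0,"dy": 0,"dz": -0.5,"wx": 0,"wy": 0,"wz": 0,"fingers": 0}
    - {"dx": 0,"dy": 0,"dz": -0.5,"wx": 0,"wy": 0,"wz": 0,"fingers": 0}
    - {"dx": 0,"dy": 0,"dz": 0,"wx": 0,"wy": 0,"wz": 0,"fingers": 0}

```text
time: 45.8
position: [728.1, 21.1, 139.6]
tool_rot: [-179.9, -0.0, 85.6]
force: [0.2, 0.4, 0.6]
grip_width: -0.3
finger_force: 0.0
```

>>> send_rows:
  newtons: 30
  steps:
    - {"dx": 0,"dy": 0,"dz": -0.4,"wx": 0,"wy": 0,"wz": 0,"fingers": 0}
    - {"dx": 0,"dy": 0,"dz": 0,"wx": 0,"wy": 0,"wz": 0,"fingers": 0}

```text
time: 46.05
position: [728.3, 21.0, 136.1]
tool_rot: [-180.0, -0.0, 85.6]
force: [0.2, -0.7, 0.8]
grip_width: -0.1
finger_force: 0.0
```

>>> send_rows:
  newtons: 30
  steps:
    - {"dx": 0,"dy": 0,"dz": -0.3,"wx": 0,"wy": 0,"wz": 0,"fingers": 0}
    - {"dx": 0,"dy": 0,"dz": 0,"wx": 0,"wy": 0,"wz": 0,"fingers": 0}

```text
time: 46.3
position: [729.2, 20.9, 134.1]
tool_rot: [179.9, 0.0, 85.6]
force: [2.1, 0.0, 2.2]
grip_width: -0.4
finger_force: 1.2
```

>>> send_rows:
  newtons: 30
  steps:
    - {"dx": 0,"dy": 0,"dz": -0.3,"wx": 0,"wy": 0,"wz": 0,"fingers": 0}
    - {"dx": 0,"dy": 0,"dz": 0,"wx": 0,"wy": 0,"wz": 0,"fingers": 0}

```text
time: 46.55
position: [729.4, 20.9, 133.8]
tool_rot: [179.8, 0.0, 85.6]
force: [-3.5, -0.1, 12.9]
grip_width: -0.0
finger_force: 6.7
```

>>> send_rows:
  newtons: 30
  steps:
    - {"dx": 0,"dy": 0,"dz": 2,"wx": 0,"wy": 0,"wz": 0,"fingers": 0}
    - {"dx": 0,"dy": 0,"dz": 5,"wx": 0,"wy": 0,"wz": 0,"fingers": 0}
    - {"dx": 0,"dy": 0,"dz": 5,"wx": 0,"wy": 0,"wz": 0,"fingers": 0.5}
    - {"dx": -3,"dy": 0,"dz": 2,"wx": 0,"wy": 0,"wz": 0,"fingers": 0.5}

```text
time: 47.05
position: [700.3, 20.6, 274.9]
tool_rot: [179.7, 0.0, 85.6]
force: [-0.6, -0.1, -0.1]
grip_width: 35.6
finger_force: 0.0
```

Run:
```python
from h import *
for n in("top","side"):cv2.imwrite(f"pics/{n}_20.png",grab_frame(n))
a=cv2.imread("pics/top_20.png")[225:265,172:217];b=cv2.imread("pics/side_20.png")[142:184,212:257]
c=cv2.imread("pics/side_20.png")[130:270,270:400]
cv2.imwrite("pics/c20.png",np.hstack([cv2.resize(i,(266,250),interpolation=2) for i in(a,b,c)]))
print(proj("top",[441.3,362.1,44]),proj("top",[441.3,362.1,84]),proj("side",[441.3,362.1,44]),proj("side",[441.3,362.1,84]))
print(read_state()["joints"].round(1))
```

```text
[191.67058757 244.75066487] [187.04980563 243.20683313] [232.9382583 160.8150901] [231.37450393 150.3938223 ]
[-8.  23.3 67.5 -0.  88.9 -3.6]
```

View pics/c20.png

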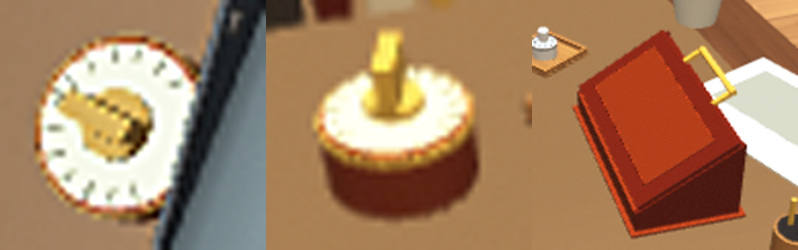

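Run:
```python
from h import *
import pickle
o=pickle.load(open("m.pkl","rb"))
bar=[(x,y,z) for x in(-18,18) for y in(-6,6) for z in(53,84)]
M={c:o[c,"peak_knob"][0]["pixels"].astype(np.float32) for c in("top","side")}
for w in(("top",),("side",),("top","side")):
    for a in(1.0,1.25,1.5): print(w,fit(bar,{c:M[c] for c in w},[441,363,a]))
v,u=np.nonzero(M["top"]);P=np.array([at_z("top",p,75)[:2] for p in zip(u,v)]);w,V=np.linalg.eigh(np.cov(P.T));print(P.mean(0),w,np.degrees(np.arctan2(*V[::-1,1])))
f=cv2.imread("pics/top0.png")[236:256,178:204].astype(int)
print(f[:,:,0])
```

```text
('top',) (array([439.98640567, 362.66490401,   0.83454979]), np.float64(44.25))
('top',) (array([440.04711399, 362.6834934 ,   0.85249859]), np.float64(45.0))
('top',) (array([445.70936845, 360.90654234,   1.49011453]), np.float64(62.0))
('side',) (array([441.79219111, 354.09649575,   1.23497466]), np.float64(25.5))
('side',) (array([441.8995634 , 356.91639535,   1.26476163]), np.float64(27.25))
('side',) (array([442.00462825, 353.37217574,   1.56252693]), np.float64(29.5))
('top', 'side') (array([442.50176   , 359.96325566,   1.08759969]), np.float64(94.25))
('top', 'side') (array([442.65589623, 360.11354302,   1.17243664]), np.float64(94.25))
('top', 'side') (array([444.0507326 , 360.27360547,   1.51139749]), np.float64(100.0))
[441.08292516 357.6899822 ] [ 61.07030786 136.25137586] 65.55477034160985
[[ 92  93  93  87  79 253 248 239 238 182 234 233 233 234 234 234 234 234
  235 239 135 236 244 250 255  67]
 [ 92  92  87  33 255 148 241 238 236 232 235 235 235 236 237 236 235 233
  234 237 235 239 241 248 215 168]
 [ 92  90  58 201 255 253 150 244 240 237 239 245 250 253 253 249 24
[... 1194 characters left out ...]
50   0 193
  250 240 235 234 234 234 240 255]
 [ 86 136 196 239 236 236 233 233 237 242 248 216  79 140 115 118 255 249
  241 236 235 234 234 236 247 230]
 [ 89  41 255 246 238 237 235 233 233 235 238 241 244 247 247 244 243 238
  235 234 234 235 235 242 255 135]
 [ 91  81 151 252 247 196 186 233 233 234 234 235 237 237 237 236 236 235
  233 233 234 235 239 252 184  52]
 [ 91  89  45 149 203 129 233 235 237 238 236 233 234 234 234 235 237 236
  234 233 235 240 251 231  76  50]
 [ 93  92  86  49 209 249 243 239 244 127 235 236 238 237 236 238 181 236
  236 236 241 253 234  84  48  42]
 [ 93  94  93  86  48 211 253 250 148 168 238 239 196 173 235 241 134 240
  241 244 255 185  67  52  41  14]]
```

>>> send_rows:
  newtons: 20
  steps:
    - {"dx": -3.2,"dy": 4.2,"dz": 0,"wx": 0,"wy": 0,"wz": -2.3,"fingers": 0.45}
    - {"dx": -3.2,"dy": 4.2,"dz": 0,"wx": 0,"wy": 0,"wz": -2.3,"fingers": 0.45}
    - {"dx": -3.2,"dy": 4.2,"dz": 0,"wx": 0,"wy": 0,"wz": -2.3,"fingers": 0.45}
    - {"dx": -3.2,"dy": 4.2,"dz": 0,"wx": 0,"wy": 0,"wz": -2.3,"fingers": 0.45}
    - {"dx": -3.2,"dy": 4.2,"dz": 0,"wx": 0,"wy": 0,"wz": -2.3,"fingers": 0.45}
    - {"dx": -3.2,"dy": 4.2,"dz": 0,"wx": 0,"wy": 0,"wz": -2.3,"fingers": 0.45}
    - {"dx": -3.2,"dy": 4.2,"dz": 0,"wx": 0,"wy": 0,"wz": -2.3,"fingers": 0.45}
    - {"dx": -3.2,"dy": 4.2,"dz": 0,"wx": 0,"wy": 0,"wz": -2.5,"fingers": 0.45}

```text
time: 48.15
position: [441.1, 358.2, 269.7]
tool_rot: [-180.0, 0.1, 66.9]
force: [1.3, 0.2, -0.5]
grip_width: 38.4
finger_force: 0.0
```

>>> send_rows:
  newtons: 20
  steps:
    - {"dx": 0,"dy": 0,"dz": -5,"wx": 0,"wy": 0,"wz": 0,"fingers": 0.45}
    - {"dx": 0,"dy": 0,"dz": -5,"wx": 0,"wy": 0,"wz": 0,"fingers": 0.45}
    - {"dx": 0,"dy": 0,"dz": -5,"wx": 0,"wy": 0,"wz": 0,"fingers": 0.45}
    - {"dx": 0,"dy": 0,"dz": 0,"wx": 0,"wy": 0,"wz": 0,"fingers": 0.45}
    - {"dx": 0,"dy": 0,"dz": 0,"wx": 0,"wy": 0,"wz": 0,"fingers": 0.45}

```text
time: 48.78
position: [443.5, 357.5, 121.9]
tool_rot: [179.9, -0.1, 67.0]
force: [0.3, 0.2, 0.7]
grip_width: 38.3
finger_force: 0.0
```

Run:
```python
from h import *
s=read_state();print(s["time"],s["position"],s["tool_rot"],s["joints"].round(1),s["ft_torque"])
```

```text
48.775 [443.47839337 357.5321139  121.92448891] [ 1.79948129e+02 -6.73862143e-02  6.69958410e+01] [26.9 14.5 97.   0.  68.4 49.9] [-0.03018549 -0.00262445 -0.01126219]
```

>>> send_rows:
  newtons: 20
  steps:
    - {"dx": -0.2,"dy": 0.35,"dz": -3,"wx": 0,"wy": 0,"wz": 0,"fingers": 0.45}
    - {"dx": 0,"dy": 0,"dz": -2.5,"wx": 0,"wy": 0,"wz": 0,"fingers": 0.45}
    - {"dx": 0,"dy": 0,"dz": -1.5,"wx": 0,"wy": 0,"wz": 0,"fingers": 0.45}
    - {"dx": 0,"dy": 0,"dz": -1.4,"wx": 0,"wy": 0,"wz": 0,"fingers": 0.45}
    - {"dx": 0,"dy": 0,"dz": 0,"wx": 0,"wy": 0,"wz": 0,"fingers": 0.45}

```text
time: 49.4
position: [440.4, 360.4, 36.2]
tool_rot: [-180.0, 0.0, 67.0]
force: [0.4, 0.4, 0.4]
grip_width: 38.5
finger_force: 0.0
```

>>> send_rows:
  newtons: 20
  steps:
    - {"dx": 0,"dy": 0,"dz": 0,"wx": 0,"wy": 0,"wz": 0,"fingers": 0}
    - {"dx": 0,"dy": 0,"dz": 0,"wx": 0,"wy": 0,"wz": 0,"fingers": 0}
    - {"dx": 0,"dy": 0,"dz": 0,"wx": 0,"wy": 0,"wz": 0,"fingers": 0}
    - {"dx": 0,"dy": 0,"dz": 0,"wx": 0,"wy": 0,"wz": 0,"fingers": 0}

```text
time: 49.9
position: [441.9, 360.4, 37.5]
tool_rot: [179.9, -0.1, 67.0]
force: [2.7, -4.0, 4.7]
grip_width: 11.5
finger_force: 24.1
```

Run:
```python
from h import *
s=read_state();print(s["time"],s["position"],s["tool_rot"],s["joints"].round(1),s["ft_torque"])
```

```text
49.9 [441.89417669 360.38585637  37.46670658] [ 1.79869817e+02 -6.51680133e-02  6.69940285e+01] [27.3 21.2 99.5 -0.1 59.1 50.4] [-0.65340551 -0.43294032  0.01784496]
```

>>> send_rows:
  newtons: 20
  steps:
    - {"dx": 0,"dy": 0,"dz": 0.3,"wx": 0,"wy": 0,"wz": 0,"fingers": 0}
    - {"dx": 0,"dy": 0,"dz": 0,"wx": 0,"wy": 0,"wz": 8,"fingers": 0}
    - {"dx": 0,"dy": 0,"dz": 0,"wx": 0,"wy": 0,"wz": 8,"fingers": 0}
    - {"dx": 0,"dy": 0,"dz": 0,"wx": 0,"wy": 0,"wz": 0,"fingers": 0}

```text
time: 50.4
position: [442.4, 359.9, 37.9]
tool_rot: [179.8, -0.0, 83.1]
force: [13.8, -0.6, -18.0]
grip_width: 11.5
finger_force: 21.1
```

Run:
```python
from h import *
s=read_state();print(s["time"],s["position"],s["tool_rot"],s["joints"].round(1),s["ft_torque"],s["force"],s["grip_width"])
```

```text
50.4 [442.36806041 359.94628219  37.86244201] [ 1.79811957e+02 -2.14254026e-02  8.30529950e+01] [27.3 21.2 99.5 -0.1 59.1 34.3] [-0.0793309  -2.21767698 -0.01530131] [ 13.79224984  -0.60351149 -18.01198039] 11.463100080665066
```

>>> send_rows:
  newtons: 20
  steps:
    - {"dx": 0,"dy": 0,"dz": -0.1,"wx": 0,"wy": 0,"wz": 0,"fingers": 0.2}
    - {"dx": 0,"dy": 0,"dz": 0,"wx": 0,"wy": 0,"wz": 0,"fingers": 0.2}

```text
time: 50.65
position: [440.2, 360.7, 38.4]
tool_rot: [-180.0, -0.0, 83.0]
force: [0.1, 0.3, -0.3]
grip_width: 17.1
finger_force: 0.4
```

>>> send_rows:
  newtons: 20
  steps:
    - {"dx": 0,"dy": 0,"dz": 0,"wx": 0,"wy": 0,"wz": 0,"fingers": 0}
    - {"dx": 0,"dy": 0,"dz": 0,"wx": 0,"wy": 0,"wz": 0,"fingers": 0}
    - {"dx": 0,"dy": 0,"dz": 0,"wx": 0,"wy": 0,"wz": 0,"fingers": 0}

```text
time: 51.02
position: [442.5, 360.5, 38.8]
tool_rot: [179.8, -0.1, 83.0]
force: [8.9, -1.7, -6.8]
grip_width: 11.3
finger_force: 25.0
```

>>> send_rows:
  newtons: 20
  steps:
    - {"dx": 0.3,"dy": 0,"dz": -0.1,"wx": 0,"wy": 0,"wz": 0,"fingers": 0}
    - {"dx": 0,"dy": 0,"dz": 0,"wx": 0,"wy": 0,"wz": 9,"fingers": 0}
    - {"dx": 0,"dy": 0,"dz": 0,"wx": 0,"wy": 0,"wz": 9,"fingers": 0}
    - {"dx": 0,"dy": 0,"dz": 0,"wx": 0,"wy": 0,"wz": 9,"fingers": 0}
    - {"dx": 0,"dy": 0,"dz": 0,"wx": 0,"wy": 0,"wz": 0,"fingers": 0}

```text
time: 51.65
position: [443.8, 360.6, 38.7]
tool_rot: [180.0, 0.0, 110.1]
force: [-0.1, -3.7, 6.5]
grip_width: 11.4
finger_force: 26.7
```

```bash
cat > st.py <<'E'
from h import *
s=read_state();print(s["time"],s["position"].round(1),s["tool_rot"].round(1),s["joints"].round(1),s["ft_torque"].round(2),s["force"].round(1),s["grip_width"])
E
python3 st.py
```

```text
51.65 [443.8 360.6  38.7] [180.    0.  110.1] [27.2 21.4 99.2 -0.  59.4  7.1] [-0.57  0.2   0.03] [-0.1 -3.7  6.5] 11.42185259810976
```

>>> send_rows:
  newtons: 20
  steps:
    - {"dx": 0,"dy": 0,"dz": 0,"wx": 0,"wy": 0,"wz": 9,"fingers": 0}
    - {"dx": 0,"dy": 0,"dz": 0,"wx": 0,"wy": 0,"wz": 9,"fingers": 0}
    - {"dx": 0,"dy": 0,"dz": 0,"wx": 0,"wy": 0,"wz": 9,"fingers": 0}
    - {"dx": 0,"dy": 0,"dz": 0,"wx": 0,"wy": 0,"wz": 9,"fingers": 0}
    - {"dx": 0,"dy": 0,"dz": 0,"wx": 0,"wy": 0,"wz": 0,"fingers": 0}

```text
time: 52.28
position: [444.8, 361.4, 38.7]
tool_rot: [179.8, 0.1, 145.9]
force: [4.1, 0.7, 4.2]
grip_width: 11.5
finger_force: 26.4
```

```bash
python3 st.py
```

```text
52.275 [444.8 361.4  38.7] [1.798e+02 1.000e-01 1.459e+02] [ 27.2  21.4  99.1   0.   59.3 -28.7] [ 0.07 -0.51  0.06] [4.1 0.7 4.2] 11.510513143309058
```

>>> send_rows:
  newtons: 20
  steps:
    - {"dx": 0,"dy": 0,"dz": 0,"wx": 0,"wy": 0,"wz": 9,"fingers": 0}
    - {"dx": 0,"dy": 0,"dz": 0,"wx": 0,"wy": 0,"wz": 9,"fingers": 0}
    - {"dx": 0,"dy": 0,"dz": 0,"wx": 0,"wy": 0,"wz": 9,"fingers": 0}
    - {"dx": 0,"dy": 0,"dz": 0,"wx": 0,"wy": 0,"wz": 0,"fingers": 0}

```text
time: 52.78
position: [445.2, 362.3, 38.7]
tool_rot: [179.8, 0.2, 172.9]
force: [5.2, 4.1, 1.2]
grip_width: 11.6
finger_force: 26.0
```

```bash
python3 st.py
```

```text
52.775 [445.2 362.3  38.7] [179.8   0.2 172.9] [ 27.3  21.4  99.1   0.1  59.2 -55.7] [ 0.7  -0.77 -0.03] [5.2 4.1 1.2] 11.603544742551613
```

>>> send_rows:
  newtons: 20
  steps:
    - {"dx": 0.1,"dy": 0.1,"dz": 0,"wx": 0,"wy": 0,"wz": 9,"fingers": 0}
    - {"dx": 0,"dy": 0,"dz": 0,"wx": 0,"wy": 0,"wz": 9,"fingers": 0}
    - {"dx": 0,"dy": 0,"dz": 0,"wx": 0,"wy": 0,"wz": 0,"fingers": 0}

```text
time: 53.15
position: [445.2, 363.0, 38.7]
tool_rot: [179.9, 0.1, -169.2]
force: [0.8, 3.5, 6.0]
grip_width: 11.5
finger_force: 26.7
```

>>> send_rows:
  newtons: 20
  steps:
    - {"dx": 0,"dy": 0,"dz": 0,"wx": 0,"wy": 0,"wz": 9,"fingers": 0}
    - {"dx": 0,"dy": 0,"dz": 0,"wx": 0,"wy": 0,"wz": 9,"fingers": 0}
    - {"dx": 0,"dy": 0,"dz": 0,"wx": 0,"wy": 0,"wz": 0,"fingers": 0}

```text
time: 53.52
position: [445.1, 363.5, 38.8]
tool_rot: [179.8, 0.2, -151.5]
force: [0.9, 4.2, 6.1]
grip_width: 11.4
finger_force: 60.6
```

```bash
python3 st.py
```

```text
53.525 [445.1 363.5  38.8] [ 179.8    0.2 -151.5] [ 27.3  21.5  98.9   0.2  59.4 -91.3] [ 0.88 -0.14 -1.66] [0.9 4.2 6.1] 11.433999167428569
```

>>> send_rows:
  newtons: 20
  steps:
    - {"dx": 0,"dy": 0,"dz": 0,"wx": 0,"wy": 0,"wz": 0,"fingers": 0.4}
    - {"dx": 0,"dy": 0,"dz": 0,"wx": 0,"wy": 0,"wz": 0,"fingers": 0.4}
    - {"dx": 0,"dy": 0,"dz": 0,"wx": 0,"wy": 0,"wz": 0,"fingers": 0.4}

```text
time: 53.9
position: [443.7, 361.1, 36.8]
tool_rot: [-180.0, -0.1, -151.1]
force: [-0.0, 1.0, -0.3]
grip_width: 33.9
finger_force: 0.0
```

>>> send_rows:
  newtons: 20
  steps:
    - {"dx": 0,"dy": 0,"dz": 0,"wx": 0,"wy": 0,"wz": 0,"fingers": 0}
    - {"dx": 0,"dy": 0,"dz": 0,"wx": 0,"wy": 0,"wz": 0,"fingers": 0}
    - {"dx": 0,"dy": 0,"dz": 0,"wx": 0,"wy": 0,"wz": 0,"fingers": 0}

```text
time: 54.28
position: [443.4, 362.6, 37.3]
tool_rot: [179.9, -0.0, -151.1]
force: [-3.2, 4.3, 0.7]
grip_width: 13.5
finger_force: 20.1
```

```bash
python3 st.py
```

```text
54.275 [443.4 362.6  37.3] [ 179.9   -0.  -151.1] [ 27.3  21.6  99.    0.2  59.4 -91.7] [ 0.78  0.53 -0.3 ] [-3.2  4.3  0.7] 13.51393928764013
```

>>> send_rows:
  newtons: 20
  steps:
    - {"dx": 0,"dy": 0,"dz": 0,"wx": 0,"wy": 0,"wz": 0,"fingers": 0.45}
    - {"dx": 0,"dy": 0,"dz": 0,"wx": 0,"wy": 0,"wz": 0,"fingers": 0.45}
    - {"dx": 0,"dy": 0,"dz": 0,"wx": 0,"wy": 0,"wz": 0,"fingers": 0.45}
    - {"dx": 0,"dy": 0,"dz": 2,"wx": 0,"wy": 0,"wz": 0,"fingers": 0.45}
    - {"dx": 0,"dy": 0,"dz": 4,"wx": 0,"wy": 0,"wz": 0,"fingers": 0.45}
    - {"dx": 0,"dy": 0,"dz": 5,"wx": 0,"wy": 0,"wz": 0,"fingers": 0.45}
    - {"dx": 0,"dy": 0,"dz": 5,"wx": 0,"wy": 0,"wz": 0,"fingers": 0.45}
    - {"dx": 0,"dy": -3,"dz": 4,"wx": 0,"wy": 0,"wz": 0,"fingers": 0.45}

```text
time: 55.28
position: [444.9, 332.3, 239.9]
tool_rot: [180.0, 0.1, -150.9]
force: [0.9, -0.0, -0.0]
grip_width: 38.4
finger_force: 0.0
```

>>> send_rows:
  newtons: 20
  steps:
    - {"dx": 0,"dy": -5,"dz": 0,"wx": 0,"wy": 0,"wz": 0,"fingers": 0.45}
    - {"dx": 0,"dy": -5,"dz": 0,"wx": 0,"wy": 0,"wz": 0,"fingers": 0.45}
    - {"dx": 0,"dy": -5,"dz": 0,"wx": 0,"wy": 0,"wz": 0,"fingers": 0.45}
    - {"dx": 0,"dy": -5,"dz": 0,"wx": 0,"wy": 0,"wz": 0,"fingers": 0.45}
    - {"dx": 0,"dy": -5,"dz": 0,"wx": 0,"wy": 0,"wz": 0,"fingers": 0.45}
    - {"dx": 0,"dy": -5,"dz": 0,"wx": 0,"wy": 0,"wz": 0,"fingers": 0.45}
    - {"dx": 0,"dy": 0,"dz": 0,"wx": 0,"wy": 0,"wz": 0,"fingers": 0.45}

```text
time: 56.15
position: [444.6, 28.5, 237.6]
tool_rot: [-179.9, -0.0, -151.3]
force: [0.2, 0.6, -0.7]
grip_width: 38.3
finger_force: 0.0
```

```bash
python3 st.py; python3 look.py 30 used_canister dial
python3 - <<'E'
from h import *
f=cv2.imread("pics/top_30.png")[234:258,178:206].astype(int);print(f[:,:,0])
g0=cv2.imread("pics/top0.png").astype(int);g=cv2.imread("pics/top_30.png").astype(int)
d=np.abs(g-g0).max(2)>60
# change regions in flap area, compare shut flap
a=g0[140:225,250:370];b=g[140:225,250:370];dd=np.abs(a-b).max(2)>50;print("flap diff px",dd.sum(), np.argwhere(dd)[:20].tolist())
h0=cv2.imread("pics/side0.png").astype(int)[140:265,285:380];h=cv2.imread("pics/side_30.png").astype(int)[140:265,285:380];dd=np.abs(h0-h).max(2)>50;print("side flap diff",dd.sum(),np.argwhere(dd)[:20].tolist())
E
```

```text
56.15 [444.6  28.5 237.6] [-179.9   -0.  -151.3] [ -11.6   -8.7  107.3   -0.    81.4 -130.3] [ 0.02 -0.01 -0.01] [ 0.2  0.6 -0.7] 38.26901400583104
top used_canister 0 0.59 [194, 192, 210, 207] 163 [199.9 199.2] [584. 367.] [181. 173. 169.]
top dial 0 0.91 [176, 231, 212, 260] 749 [193.5 245.3] [442. 365.] [151. 180. 198.]
side used_canister 0 0.53 [268, 145, 282, 164] 148 [275.4 154.9] [589. 380.] [177. 186. 192.]
side dial 0 0.89 [222, 150, 248, 178] 600 [233.9 164.8] [444. 374.] [ 95. 139. 176.]
[[ 92  91  91  91  88  84  32 131 192 246 239 237 241 125 235 237 193 179
  238 242 251 208 217  96  40  49  74 102]
 [ 92  91  92  90  83  95 253 249 245 140 236 236 236 233 236 234 233 234
  236 239 201 119 248 255 107  42  26  52]
 [ 91  91  92  85  78 252 249 244 249 195 250 245 239 236 234 233 233 233
  235 239 134 235 243 250 255  69  40   9]
 [ 92  91  86  32 255 145 246 255 169 146  98 202 255 250 241 235 234 233
  233 236 234 238 241 247 213 167  30  57]
 [ 92  88  56 193 249 243 156 101  87  88  62  41  53 139 255 250 241 236
  235 234 234 236 195 122 174 255 173  59]
 [ 90  84  
[... 1911 characters left out ...]
193 173 236 247 132 246
  242 244 255 183  67  49  40  12   5   0]
 [ 91  92  92  93  84  42 151 255 148 248 244 244 136 237 241 247 140 200
  255 225 178  49  22  35  13   1   0  50]
 [ 93  93  94  93  93  88  46  55  82 216 255 255 205 255 255 255 255 176
  172  58  64  61  20   2   0   0  50 106]]
flap diff px 2778 [[3, 43], [3, 44], [4, 43], [4, 44], [4, 45], [4, 46], [4, 47], [4, 48], [4, 49], [4, 50], [5, 42], [5, 44], [5, 45], [5, 46], [5, 47], [5, 48], [5, 49], [5, 50], [5, 51], [5, 52]]
side flap diff 454 [[5, 45], [5, 46], [5, 47], [6, 44], [6, 45], [6, 46], [6, 47], [7, 43], [7, 44], [7, 45], [7, 46], [8, 42], [8, 43], [8, 44], [8, 45], [9, 40], [9, 41], [9, 42], [9, 43], [9, 44]]
```

Run:
```python
from h import *
h0=cv2.imread("pics/side0.png").astype(int)
for n in("20","30"):
    h=cv2.imread(f"pics/side_{n}.png").astype(int)
    d=np.abs(h0-h).max(2)[140:270,285:385]>40
    print(n,d.sum(), "bbox",np.argwhere(d).min(0)+[140,285] if d.any() else 0,np.argwhere(d).max(0)+[140,285] if d.any() else 0)
    for nm,im in(("0",h0),(n,h)):
        f=im[145:192,340:375];g=(f[:,:,2]-f[:,:,0]>90)&(f[:,:,1]>f[:,:,2]*.6)&(f[:,:,2]>150);v,u=np.nonzero(g);print(nm,len(u),u.mean()+340,v.mean()+145)
h=cv2.imread("pics/side_30.png").astype(int);d=(np.abs(h0-h).max(2)[140:270,285:385]>40)
for r in d[::3,::2]:print("".join(".#"[int(x)] for x in r))
```

```text
20 604 bbox [144 294] [240 371]
0 214 354.49532710280374 165.83644859813083
20 220 357.43636363636364 168.79545454545456
30 596 bbox [144 294] [240 371]
0 214 354.49532710280374 165.83644859813083
30 214 357.28504672897196 168.96728971962617
..................................................
..................................................
......................##..........................
....................###...........................
..................###.............................
.................##............###................
...............##............##....#..............
.............##.............##.#..#.#.............
............#.................#....#.#............
..........#.........................#.#...........
..........................#..........#.#..........
..........#...........................#...........
.......................................#..........
......................................####........
....................................###.###.......
..............................#....##.###.........
.....................................##...
[... 685 characters left out ...]
...............#.#...................
..........................#.#.....................
..........................#.......................
..................................................
..................................................
..................................................
..................................................
..................................................
..................................................
..................................................
..................................................
..................................................
..................................................
..................................................
```

```bash
python3 -c "
from h import *
print(sign_off())"
```

```text
the job is handed in; nothing more can be done
None
```

I've handed the job in: the used canister is in the tray, the fresh one is in its place, and the only lens out (lens_c) stands upright in the large compartment. The flap was then pushed up until shut, and after that the dial knob was turned back to its zero stop, with the robot now clear of everything.

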